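# Wedge a rotor sample tight in its V-block fixture

## Task

Lock the steel rotor sample in its V-block fixture. Pick up the loose steel wedge, set it thin end first and straight face towards the rotor into the slot between the rotor and the spring jaw, and let go of it while it is still slack; then take the square brass drift and tap the wedge's thick end with it, gently, until the wedge is tight and no longer moves under a firm push of about 12 N. Do not force it any harder, because the sample must not be squeezed hard, then lay the drift back flat on the bench clear of the fixture, leaving the rotor clamped and the small things nearby undisturbed.

Things in the scene. Friction and masses are not known exactly. Their poses are not given: they have to be found in the camera images.
- fixture: Fixture fixed to the bench: grey plate 174 x 166 x 8 mm with a steel V-block and a spring jaw. Origin: on the bench under the axis of the rotor when home in the V; x is the direction in which the wedge is driven, y from V-block to jaw, z up. Plate: x -112 to +62, y -66 to +100 mm, top at z 8. V-block: x -40 to +40, y -60 to -6, top z 38 mm. For x below -32 mm nothing stands on the plate.
- slot (a point): The slot's rotor side with the rotor home: fixture x 0, y +24 mm, 19 mm over the bench (the wedge's mid height on the plate); fixture's axes. The slot lies between rotor and jaw pad (pad x -26 to +26 mm, top z 36). The pad's face is tapered 1:6, slot widest at its mouth, x -26. At x 0 the slot is 9.3 to 15.3 mm wide: the jaw's bolted post stands differently each time, to be found by feel.
- slot_mouth (a point): Middle of the slot's mouth: fixture x -26, y +32 mm, 19 mm over the bench; fixture's axes. The jaw pad yields to +y on springs, 30 N per mm. Sliding parts are oiled steel, friction about 0.3, so the driven wedge holds itself. A push in line with it clamps the rotor with about 0.8 to 1.6 times its force; a sideways load on the tail spoils that. Once it bites, each mm of travel adds about 2 N.
- rotor_mid (a point): Turned steel rotor sample, 48 mm across its flange, 37 mm high, standing on the fixture's plate, loosely in the V, up to 2 mm short of home; this point is on its axis half-way up, 18.5 mm over its underside. Driving the wedge pushes it home.
- wedge_tail (a point): Loose steel wedge, 120 mm long, 22 high, lying on the bench. Point: centre of its parallel tail (36 x 22 mm, the thick end; grasp it there), half-way up. x to the thin end (102 mm away, 8 mm thick; struck end 18 mm away to -x, its small dome 2.5 mm proud), z up. The face at y -11 mm is straight and goes against the rotor; the +y face tapers 1:6 over the last 84 mm and goes against the jaw.
- wedge_tip (a point): The wedge's thin end: end of its straight face, half-way up, at x +102, y -11 mm from the tail's centre; same axes.
- drift_mid (a point): Square brass drift (tapping bar), 70 mm long, 16 x 16 mm, lying on the bench; this point is its centre, 8 mm over its underside, x along the bar. Either end may strike.
- gear_mid (a point): Small steel gear, 33 mm across, 16 mm high, lying on the bench between the fixture and the microscope; its centre. A bystander: leave it.
- vial_mid (a point): Small capped vial, 22 mm across, 54 mm high, standing on the bench to the left; its centre. A bystander: leave it.
- dust_cap_mid (a point): Flat black dust cap, 37 mm across, 14 mm high, lying on the bench at the left; its centre. A bystander: leave it.
Things that resemble listed ones, but are neither listed nor needed, are in the scene too. There is more than one size of the part that bears wedge_tail; the job needs the larger.

How it is judged:
By the outcome, as a careful person would: the job done as asked, in the order asked, and still so for the second after the job is handed in, with the robot touching nothing.
It also fails if it takes over 72 s, if anything falls off the work surface, if the arm or the gripper's body presses on something with over 40 N, if the wrist force passes 120 N, or if a joint passes its speed limit or range.

## Robot

A 6-joint arm with a two-finger parallel gripper is mounted at the origin on a cart in front of the work surface, level with it; the furniture and walls round the work are solid. World frame = base frame: x ahead of the robot, y to its left, z up, the work surface at z = 0. Lengths are in m, angles in degrees, forces in N, time in s.
With the tool pointing down it reaches from about 0.375 to 0.9 m from the base axis. Payload 3.1 kg.
Tool frame: the origin (TCP) lies on the centre line of the jaws, within the pads' length; the fingertips stand 19 mm ahead of it and the grasp point (between the pads) is the TCP; z points along the fingers, y is the direction in which the jaws open and shut (so a half turn about z gives the same grasp; the last joint's range is limited). The gripper opens to 87 mm and grips with 3 to 60 N. Pads are 19 mm wide; open, the fingers measure 117 mm over their backs; the gripper's body (75 mm by 190 mm) begins 51 mm behind the grasp point.
Start: joints at [-84.597, 30.224, 82.088, -0, 67.689, -10.227], TCP at [0.168, -0.602, 0.242] pointing down, gripper open.
Joint ranges: [-176.69, 176.69], [-43.24, 126.21], [12.49, 139.97], [-82, 262], [0, 151.66], [-163.58, 163.58]. Speed limits (degrees/s): [159.86, 159.86, 180, 180, 180, 180].

## Interface

Orientations are given as a 3x3 rotation matrix whose columns are the frame's x, y, z axes.
In Python, from rig import bot gives the robot as it stands.
- The arm moves only by the tool carry_out, never from a script. Its argument "targets" is a list of rows, each a list of 6 numbers: the shift along the tool's x, y, z each as a share of 200 mm, from -1 to 1, then the turn, a rotation vector about the tool's x, y, z each as a share of pi/2 rad, from -1 to 1. In form: [[dx, dy, dz, ax, ay, az], ...]. A call has 1 to 20 rows; each row is the pose to reach, as a shift and turn from the pose measured when the call began, along the tool's axes at that moment; what a row does not reach only later rows make up. A row lasts 1/8 s, in which the tool goes at most 62.5 mm and 10.7 degrees, less where a joint would pass 70% of its speed; a pose out of reach is approached as far as the arm can. A call with a number of a shift or a turn outside -1 to 1 is refused whole. A call with a gripper value outside its range is refused whole. "jaw" is the gripper's target within -1 to 1 (fully open at 1, half-way at 0, shut at -1), set as the call begins (left out, the last holds). The fingers move at their own pace and stop on an object; the grip force is fixed at half the most. Time passes only in rows, so rows that repeat a pose let the fingers close. It gives the time, the measured TCP pose, the force and the opening at its end, in the units of the state.
- bot.read_state(): the state, without advancing time (a new reading comes with each control period).
- bot.capture(name): name is "scene" or "top"; returns the picture (420x560x3 uint8, blue, green, red); there is no depth.
- bot.camera_info(name): a dict with "camera_matrix" (3x3 intrinsics, pixels), "view" (4x4, takes a point from world to camera coordinates). Camera axes: x right, y down, z forward; pixel columns grow to the right and rows downward; lengths in m; the calibration is good to about 2 mm. A picture is of the moment at which its call begins. camera_info takes no time and is no camera call.
- bot.hand_in(): hands the job in, once; it reports no verdict.
The state is a dict: "time_s": time; "joint_positions": joint angles; "qvel": joint speeds; "tau": joint torques, N m; "position": TCP position; "tcp_rot": TCP orientation; "force": force on the tool from outside, world axes, zero at the start; "moment": the same for the moment, N m; "opening": opening from 0.0 (shut) to 1.0 (fully open).
Only numpy, scipy, OpenCV 4.12 (cv2) and the standard library are available. Lean on these libraries where they do the work, as an engineer would, in place of code of your own. Each camera call takes 0.05 s, during which the arm holds its last target.

## Working session

There is one attempt and no reset: what is moved stays moved. The work goes in short steps, Python scripts to look and compute and a tool call to move; the robot and the scene stay as the last step left them, time stands still between calls to the robot, and variables do not carry over. Pictures are saved under pics/ and viewed, and the job is handed in when it is done.

Besides the shell and the picture viewer there is one more tool, called after "Call:" as name([rows], argument=value, ...), one row to a line, values as JSON. carry_out: Moves the arm, as the interface text tells. Shift numbers are shares of 200 mm and turn numbers shares of pi/2 rad, none past 1 either way. Its arguments: {"type":"object","properties":{"targets":{"type":"array"},"jaw":{"type":"number"}},"required":["targets"]}

```bash
ls; mkdir -p pics
python3 - <<'E'
from rig import bot
import cv2,numpy as np
for n in("scene","top"):
    im=bot.capture(n);cv2.imwrite(f"pics/{n}0.png",im)
    c=bot.camera_info(n);print(n,np.round(c["camera_matrix"],1).tolist(),np.round(c["view"],4).tolist())
s=bot.read_state();print(s)
E
```

```text
pics
scene [[434.6, 0.0, 283.6], [0.0, 434.6, 213.8], [0.0, 0.0, 1.0]] [[-0.5534, -0.8327, -0.0192, 0.4364], [-0.5756, 0.399, -0.7138, 0.2434], [0.602, -0.384, -0.7001, 0.6719], [0.0, 0.0, 0.0, 1.0]]
top [[494.1, 0.0, 286.2], [0.0, 494.1, 205.3], [0.0, 0.0, 1.0]] [[0.0205, -0.9998, 0.001, 0.2081], [-0.9955, -0.0205, -0.0922, 0.4733], [0.0922, 0.0009, -0.9957, 1.1588], [0.0, 0.0, 0.0, 1.0]]
{'time_s': 0.1, 'joint_positions': array([-8.45993304e+01,  3.02726557e+01,  8.21491597e+01, -4.37920739e-04,
        6.76895047e+01, -1.02281602e+01]), 'qvel': array([-0.01707183, -0.06282949, -0.14196828,  0.08955689,  0.01735187,
       -0.02087087]), 'tau': array([-7.51687712e-04, -4.40987670e+01, -1.77151126e+01,  6.35447516e-02,
        5.34311368e-02, -3.68717076e-05]), 'position': array([ 0.16833544, -0.60125622,  0.24067937]), 'tcp_rot': array([[ 9.63026380e-01,  2.69407045e-01, -1.89905290e-04],
       [ 2.69406900e-01, -9.63024498e-01,  1.93361009e-03],
       [ 3.38044733e-04, -1.91327932e-03, -9.99998113e-01]]), 'force': array([ 0.40900914,  0.30032595, -0.66134554]), 'moment': array([-0.05549706,  0.01548974,  0.05451013]), 'opening': 1.002596718060205}
```

View pics/scene0.png

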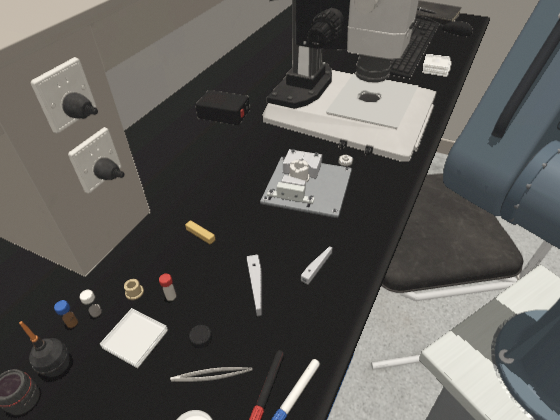

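View pics/top0.png

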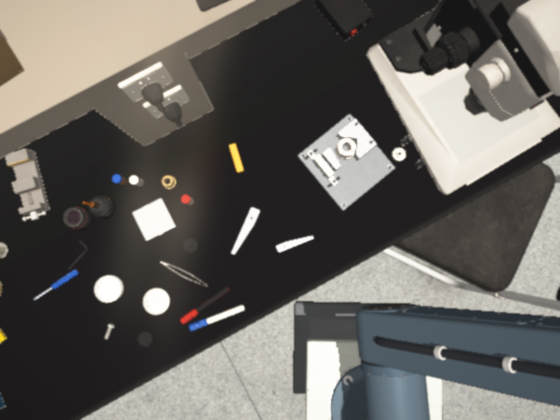

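Run:
```python
import cv2
t=cv2.imread("pics/top0.png");s=cv2.imread("pics/scene0.png")
cv2.imwrite("pics/c1.png",cv2.resize(t[100:270,215:415],None,fx=4,fy=4,interpolation=cv2.INTER_CUBIC)[:600])
cv2.imwrite("pics/c1b.png",cv2.resize(t[190:270,215:335],None,fx=6,fy=6,interpolation=cv2.INTER_CUBIC))
cv2.imwrite("pics/c2.png",cv2.resize(s[130:330,170:370],None,fx=3,fy=3,interpolation=cv2.INTER_CUBIC))
cv2.imwrite("pics/c3.png",cv2.resize(s[140:225,250:370],None,fx=6,fy=6,interpolation=cv2.INTER_CUBIC))
```

```text
(no output)
```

View pics/c1.png

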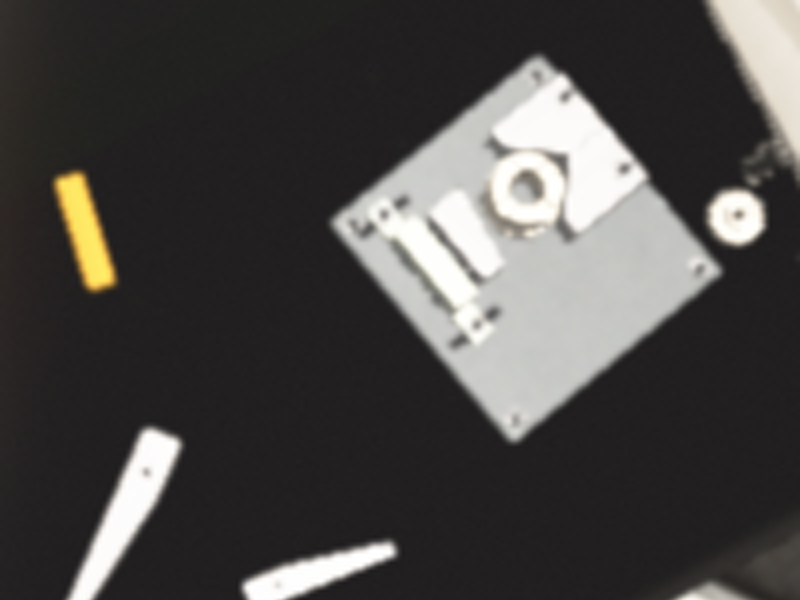

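View pics/c1b.png

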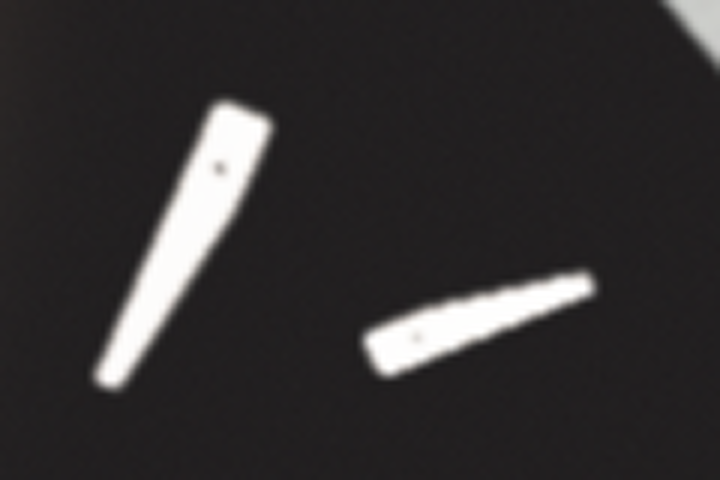

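View pics/c2.png

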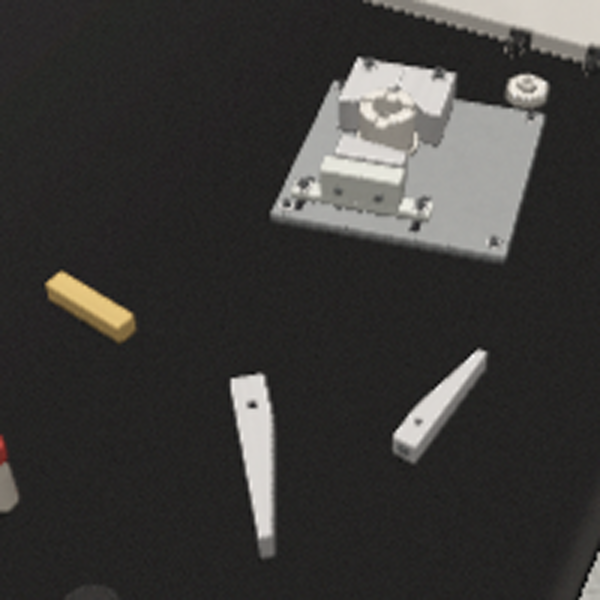

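View pics/c3.png

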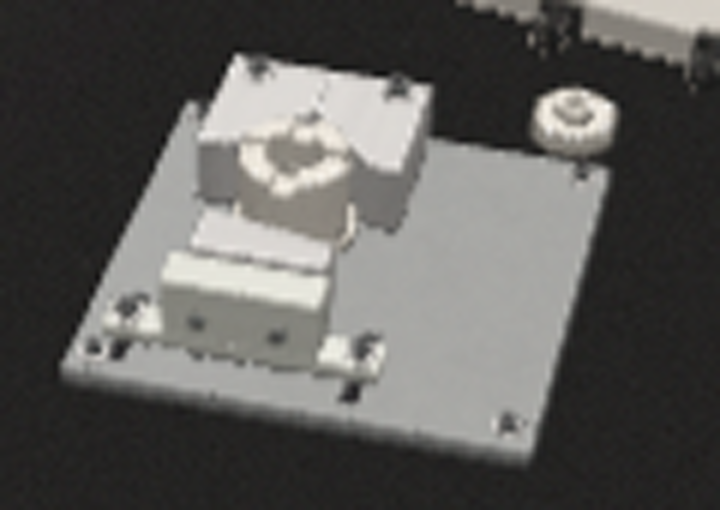

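```bash
cat > h.py <<'E'
from rig import bot
import cv2,numpy as np
C={n:bot.camera_info(n) for n in("scene","top")}
def ray(n,uv,z):
    K=np.array(C[n]["camera_matrix"]);V=np.array(C[n]["view"]);R,t=V[:3,:3],V[:3,3]
    uv=np.atleast_2d(np.asarray(uv,float));d=np.linalg.solve(K,np.c_[uv,np.ones(len(uv))].T)
    d=(R.T@d).T;c=-R.T@t
    return c+d*((z-c[2])/d[:,2])[:,None]
def proj(n,P):
    K=np.array(C[n]["camera_matrix"]);V=np.array(C[n]["view"]);P=np.atleast_2d(P)
    q=(K@(V[:3,:3]@P.T+V[:3,3:])).T;return q[:,:2]/q[:,2:]
def cont(mask,at):
    cs,_=cv2.findContours(mask.astype(np.uint8),cv2.RETR_EXTERNAL,cv2.CHAIN_APPROX_NONE)
    return max(cs,key=lambda c:cv2.pointPolygonTest(c,at,True))[:,0,:].astype(np.float32)
def rect(P):
    (c,s,a)=cv2.minAreaRect((P[:,:2]*1000).astype(np.float32));return np.array(c),s,a,cv2.boxPoints((c,s,a))
E
python3 - <<'E'
from h import *
t=cv2.imread("pics/top0.png");U=4
b=cv2.resize(t,None,fx=U,fy=U,interpolation=cv2.INTER_CUBIC)
g=cv2.cvtColor(b,cv2.COLOR_BGR2GRAY)
def px(c):return (c+0.5)/U-0.5
np.set_printoptions(suppress=True,precision=2)
for nm,m,at,z in(("plate",g>95,(365*U,180*U),.008),("wedge",g>130,(246*U,230*U),.022),("small",g>130,(295*U,243*U),.016),("drift",(b[:,:,2]>130),(236*U,157*U),.016)):
    c=cont(m,at);P=ray("top",px(c),z);r=rect(P);print(nm,r[0],r[1],r[2],r[3].tolist())
    np.save(nm+".npy",P)
E
```

```text
plate [582.44  72.75] (177.16619873046875, 172.8943328857422) 40.340240478515625 [[458.96142578125, 81.29691314697266], [570.8802490234375, -50.48554229736328], [705.9188232421875, 64.19861602783203], [594.0, 195.9810791015625]]
wedge [404.99 313.82] (25.692073822021484, 122.83490753173828) 67.91053771972656 [[343.2513732910156, 325.0119323730469], [457.0699157714844, 278.8193664550781], [466.7315368652344, 302.6255798339844], [352.9129943847656, 348.8181457519531]]
small [382.4  196.65] (20.07276153564453, 93.33971405029297) 22.931434631347656 [[354.9731140136719, 235.72268676757812], [391.3409729003906, 149.75942993164062], [409.8274230957031, 157.58035278320312], [373.4595642089844, 243.54360961914062]]
drift [583.53 342.16] (73.46253204345703, 20.002540588378906) 18.597553253173828 [[545.5281372070312, 339.9207458496094], [551.9072875976562, 320.9626770019531], [621.5337524414062, 344.3912658691406], [615.1546020507812, 363.3493347167969]]
```

```bash
cat > m.py <<'E'
from h import *
np.set_printoptions(suppress=True,precision=2)
def line(P,a,b,lo=.15,hi=.85,w=6):
    d=(b-a);L=np.linalg.norm(d);d/=L;n=np.array([-d[1],d[0]])
    s=(P-a)@d/L;o=(P-a)@n;k=(s>lo)&(s<hi)&(abs(o)<w)
    vx,vy,x,y=cv2.fitLine(P[k].astype(np.float32),cv2.DIST_HUBER,0,.1,.01).ravel()
    v=np.array([vx,vy]);v*=np.sign(v@d);return np.array([x,y]),v,k.sum()
def X(l,m):
    A=np.c_[l[1],-m[1]];s=np.linalg.solve(A,m[0]-l[0]);return l[0]+l[1]*s[0]
E
python3 - <<'E'
from m import *
P=np.load("plate.npy")[:,:2]*1000
A,B,Cc,D=rect(P)[3].astype(float)  # A:(459,81) -x,jaw? 
for n,a,b in(("A-B",A,B),("B-C",B,Cc),("C-D",Cc,D),("D-A",D,A)):
    l=line(P,a,b);print(n,l[0],np.degrees(np.arctan2(l[1][1],l[1][0])),l[2])
L=[line(P,a,b) for a,b in((A,B),(B,Cc),(Cc,D),(D,A))]
pts=[X(L[i],L[(i+1)%4]) for i in range(4)];print(np.array(pts))
print([np.linalg.norm(pts[i]-pts[(i+1)%4]) for i in range(4)])
P=np.load("wedge.npy")[:,:2]*1000
A,B,Cc,D=rect(P)[3].astype(float)
for n,a,b,lo,hi in(("A-B",A,B,.08,.92),("B-C",B,Cc,.2,.8),("C-D tail",Cc,D,.05,.25),("D-A",D,A,.2,.9)):
    l=line(P,a,b,lo,hi);print(n,l[0],np.degrees(np.arctan2(l[1][1],l[1][0])),l[2])
P=np.load("drift.npy")[:,:2]*1000
A,B,Cc,D=rect(P)[3].astype(float)
for n,a,b in(("A-B",A,B),("B-C",B,Cc),("C-D",Cc,D),("D-A",D,A)):
    l=line(P,a,b);print(n,l[0],np.degrees(np.arctan2(l[1][1],l[1][0])),l[2])
E
```

```text
Traceback (most recent call last):
  File "m.py", line 6, in line
    vx,vy,x,y=cv2.fitLine(P[k].astype(np.float32),cv2.DIST_HUBER,0,.1,.01).ravel()
              ~~~~~~~~~~~^^^^^^^^^^^^^^^^^^^^^^^^^^^^^^^^^^^^^^^^^^^^^^^^^
cv2.error: OpenCV(4.12.0) /io/opencv/modules/imgproc/src/linefit.cpp:50: error: (-215:Assertion failed) count > 0 in function 'fitLine2D_wods'
```

```bash
cat > meas.py <<'E'
from m import *
P=np.load("plate.npy")[:,:2]*1000
A,B,Cc,D=rect(P/1000)[3].astype(float)
for n,a,b in(("A-B",A,B),("B-C",B,Cc),("C-D",Cc,D),("D-A",D,A)):
    l=line(P,a,b);print(n,l[0],np.degrees(np.arctan2(l[1][1],l[1][0])),l[2])
L=[line(P,a,b) for a,b in((A,B),(B,Cc),(Cc,D),(D,A))]
pts=[X(L[i],L[(i+1)%4]) for i in range(4)];print(np.array(pts))
print([np.linalg.norm(pts[i]-pts[(i+1)%4]) for i in range(4)])
P=np.load("wedge.npy")[:,:2]*1000
A,B,Cc,D=rect(P/1000)[3].astype(float)
for n,a,b,lo,hi in(("A-B",A,B,.08,.92),("B-C",B,Cc,.2,.8),("C-D tail",Cc,D,.05,.25),("D-A",D,A,.2,.9)):
    l=line(P,a,b,lo,hi);print(n,l[0],np.degrees(np.arctan2(l[1][1],l[1][0])),l[2])
P=np.load("drift.npy")[:,:2]*1000
A,B,Cc,D=rect(P/1000)[3].astype(float)
for n,a,b in(("A-B",A,B),("B-C",B,Cc),("C-D",Cc,D),("D-A",D,A)):
    l=line(P,a,b);print(n,l[0],np.degrees(np.arctan2(l[1][1],l[1][0])),l[2])
E
python3 meas.py
```

```text
A-B [515.36  15.85] -49.658043 154
B-C [636.56   8.14] 37.686092 166
C-D [648.87 130.3 ] 130.33484 159
D-A [526.93 138.28] -139.6582 164
[[567.33 -45.35]
 [706.64  62.27]
 [593.84 195.11]
 [459.8   81.26]]
[np.float32(176.03006), np.float32(174.26477), np.float32(175.86266), np.float32(166.10861)]
A-B [420.4  295.71] -27.621868 90
B-C [461.45 290.83] 68.69906 24
C-D tail [449.55 309.09] 158.50717 37
D-A [351.1  339.95] -77.31229 15
A-B [549.38 329.8 ] -70.9678 23
B-C [586.55 333.12] 18.743341 80
C-D [617.73 354.44] 108.55786 23
D-A [580.65 351.16] -161.39293 80
```

Run:
```python
from m import *
P=np.load("wedge.npy")[:,:2]*1000
A,B,Cc,D=rect(P/1000)[3].astype(float)
cd=line(P,Cc,D,.06,.94); ab=line(P,A,B,.1,.65); abt=line(P,A,B,.78,.96)
for n,l in (("straight",cd),("taper",ab),("tailside",abt)):print(n,l[0],np.degrees(np.arctan2(l[1][1],l[1][0])),l[2])
wx=cd[1];wy=np.array([-wx[1],wx[0]])
s=P@wx;o=P@wy
print("x extent",s.min(),s.max(),s.max()-s.min(),"tail thick", abt[0]@wy-cd[0]@wy)
# tail center: middle along: tip at max s
print("o straight",cd[0]@wy)
for e in(.7,):
    tipx=s.max()-1.0; ctr=wx*(tipx-102)+wy*(cd[0]@wy+1+11); print("tail ctr from tip",ctr)
    ctr=wx*(s.min()+1+2.5*0+18)+wy*(cd[0]@wy+1+11); print("from tail end",ctr)
# fixture
a=np.radians(40.34);ex=np.array([np.cos(a),np.sin(a)]);ey=np.array([-ex[1],ex[0]])
xm=(np.array([515.36,15.85])@ex+np.array([648.87,130.3])@ex)/2
y100=np.array([526.93,138.28])@ey-1
O=ex*(xm+25)+ey*(y100-100);print("fix origin",O)
F=lambda x,y,z:np.r_[(O+ex*x+ey*y)/1000,z/1000]
t=cv2.imread("pics/top0.png");sc=cv2.imread("pics/scene0.png")
Lz=[[F(x,y,8) for x,y in((-112,-66),(62,-66),(62,100),(-112,100))],[F(x,y,38) for x,y in((-40,-60),(40,-60),(40,-6),(-40,-6))],[F(24*np.cos(q),24*np.sin(q),45) for q in np.linspace(0,6.28,30)]]
for n,im,(x0,y0,w,h) in(("top",t,(290,105,130,110)),("scene",sc,(250,140,120,85))):
    k=6;cr=cv2.resize(im[y0:y0+h,x0:x0+w],None,fx=k,fy=k,interpolation=cv2.INTER_CUBIC)
    for pl in Lz:
        q=((proj(n,np.array(pl))-[x0,y0]+.5)*k).astype(np.int32);cv2.polylines(cr,[q],True,(0,0,255),1)
    cv2.imwrite(f"pics/ov_{n}.png",cr)
```

```text
straight [409.63 325.33] 157.88889 168
taper [406.76 302.88] -31.793327 40
tailside [442.57 285.1 ] -22.146683 34
x extent -318.50376947938395 -195.66374136963407 122.84002810974988 tail thick 24.865265
o straight -455.5874
tail ctr from tip [443.67 298.55]
from tail end [444.45 298.23]
fix origin [611.25  77.38]
```

View pics/ov_top.png

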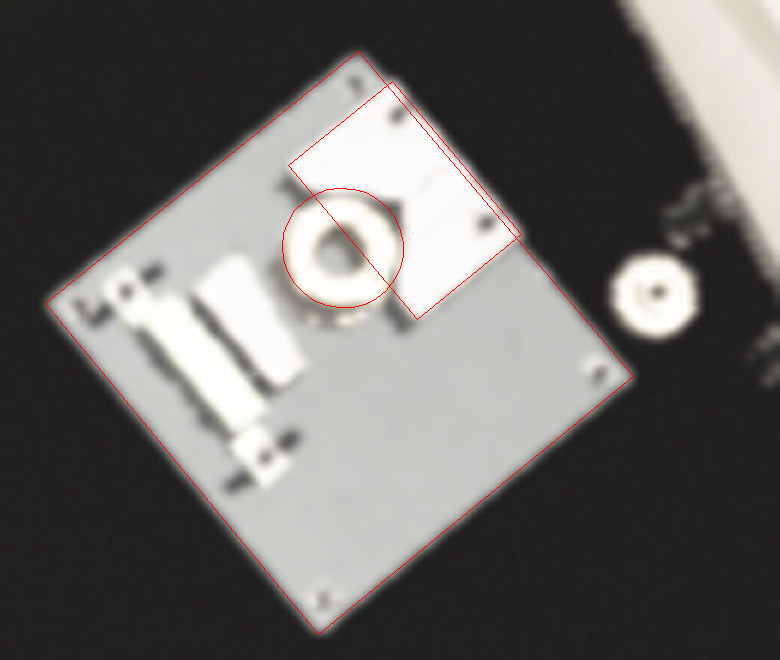

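View pics/ov_scene.png

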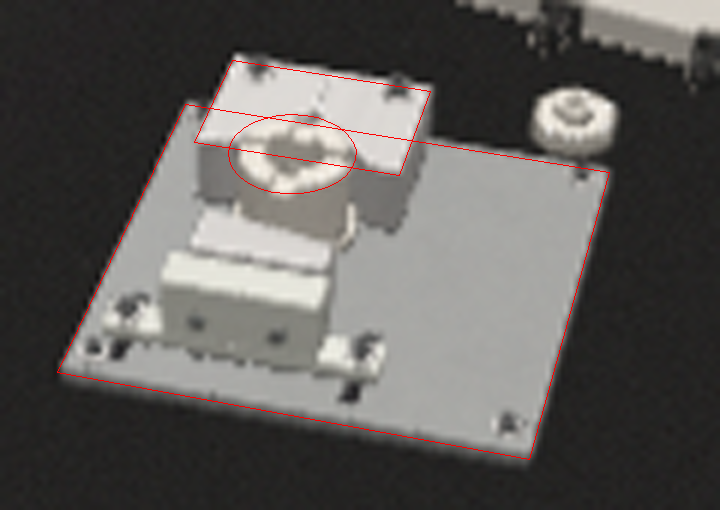

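```bash
cat > fx.py <<'E'
from m import *
a=np.radians(40.34);ex=np.array([np.cos(a),np.sin(a)]);ey=np.array([-ex[1],ex[0]])
O=np.array([611.25,77.38])
def F(x,y,z):return np.r_[(O+ex*x+ey*y)/1000,z/1000]
def toF(p):q=np.asarray(p)[...,:2]*1000-O;return np.stack([q@ex,q@ey],-1)
E
python3 - <<'E'
from fx import *
q=np.array([[240,255],[305,365],[197,298],[275,388]])/6+[290,105]-.5
print(toF(ray("top",q,.036)))
t=cv2.imread("pics/top0.png")
q=np.array([[342,243]])/6+[290,105]-.5
print("hole",toF(ray("top",q,.045)))
# pad face profile: sample lines along y at several x
g=cv2.cvtColor(t,cv2.COLOR_BGR2GRAY).astype(np.float32)
for x in(-24,-20,-10,0,10,20,24):
    ys=np.arange(24,60,.5);p=proj("top",np.array([F(x,y,36) for y in ys])).astype(np.float32)
    v=cv2.remap(g,p[:,0],p[:,1],cv2.INTER_LINEAR).ravel()
    i=np.where((v[1:]>228)&(v[:-1]<=228))[0];print(x,[ (ys[j+1]) for j in i],v[::4].astype(int))
E
```

```text
[[ 24.46  31.49]
 [-25.91  39.74]
 [ 21.89  55.79]
 [-25.49  54.85]]
hole [[ 1.76 -0.98]]
-24 [np.float64(39.5)] [193 198 199 200 199 200 202 217 234 242 245 247 249 245 237 191 134 122]
-20 [np.float64(38.5)] [167 185 194 198 198 200 204 223 241 249 251 252 252 251 245 214 148 111]
-10 [np.float64(36.5)] [137 149 154 168 187 204 224 243 251 251 251 251 252 251 243 206 151 116]
0 [np.float64(35.0)] [156 138 153 174 197 221 239 249 250 251 251 251 252 252 245 216 155 140]
10 [np.float64(33.5)] [140 150 173 193 214 235 249 250 251 251 251 251 251 250 242 204 144 116]
20 [np.float64(31.0)] [201 203 207 220 237 249 251 251 250 251 251 251 251 251 248 215 162 137]
24 [np.float64(32.5)] [201 201 203 212 226 242 245 246 246 247 247 247 245 244 240 222 190 183]
```

```bash
cat > go.py <<'E'
import sys,json
from fx import *
from scipy.spatial.transform import Rotation as R
def row(p,ang,st=None):
    st=st or bot.read_state();Rc=np.array(st["tcp_rot"]);pc=np.array(st["position"])
    a=np.radians(ang);Rt=np.array([[np.cos(a),np.sin(a),0],[np.sin(a),-np.cos(a),0],[0,0,-1]])
    d=Rc.T@(np.array(p)-pc)/.2;r=R.from_matrix(Rc.T@Rt).as_rotvec()/(np.pi/2)
    n=max(np.linalg.norm(d)*200/62.5,np.linalg.norm(r)*90/10.7)
    return np.r_[d,r].round(4).tolist(),round(n,1)
def show():
    s=bot.read_state();p=np.array(s["position"]);Rc=np.array(s["tcp_rot"])
    print("t",round(s["time_s"],2),"p",(p*1000).round(1),"fix",toF(p).round(1),"ang",round(float(np.degrees(np.arctan2(Rc[1,0],Rc[0,0]))),2),"tilt",(Rc[:2,2]).round(4),"F",np.round(s["force"],2),"Ff",np.round([s["force"][:2]@ex,s["force"][:2]@ey],2),"op",round(s["opening"],3))
if __name__=="__main__":
    show()
    for w in json.loads(sys.argv[1]):print(w,*row(w[:3],w[3]))
E
python3 - <<'E'
from fx import *
b=np.radians(157.85);wx=np.array([np.cos(b),np.sin(b)]);wy=np.array([-wx[1],wx[0]])
print(np.array([443.67,298.55])@wx,(np.array([444.06,298.4])@wx)*wx+(-443.3)*wy)
E
python3 go.py '[[0.33,-0.45,0.24,40],[0.38,-0.42,0.22,60]]'
```

```text
-298.36403328691904 [443.87 297.93]
t 0.1 p [ 168.3 -601.3  240.7] fix [-776.9 -230.6] ang 15.63 tilt [-0.  0.] F [ 0.41  0.3  -0.66] Ff [ 0.51 -0.04] op 1.003
[0.33, -0.45, 0.24, 40] [0.9822, -0.5105, 0.0047, -0.0012, -0.0005, -0.2708] 3.5
[0.38, -0.42, 0.22, 60] [1.2633, -0.5875, 0.1049, -0.0011, -0.0007, -0.493] 4.5
```

Call:
carry_out([
  [0.25, -0.13, 0, 0, 0, -0.1],
  [0.5, -0.26, 0, 0, 0, -0.2],
  [0.75, -0.39, 0, 0, 0, -0.3],
  [0.98, -0.51, 0, 0, 0, -0.4],
], jaw=0.2)

```text
time_s: 0.6
position: [0.3307, -0.4485, 0.2406]
tcp_rot: [[0.617, 0.787, -0.0], [0.787, -0.617, 0.003], [0.002, -0.002, -1.0]]
force: [1.0, 0.3, -0.2]
opening: 0.649
```

```bash
python3 go.py '[[0.44,-0.28,0.24,85],[0.48,-0.23,0.22,90]]'
```

```text
t 0.6 p [ 330.7 -448.5  240.6] fix [-554.3 -219.2] ang 51.92 tilt [-0.  0.] F [ 0.96  0.33 -0.25] Ff [ 0.94 -0.37] op 0.649
[0.44, -0.28, 0.24, 85] [1.0004, -0.0893, 0.0049, -0.0009, -0.0016, -0.3675] 3.2
[0.48, -0.23, 0.22, 90] [1.3203, -0.0858, 0.1056, -0.0008, -0.0016, -0.4231] 4.2
```

Call:
carry_out([
  [0.25, -0.02, 0, 0, 0, -0.11],
  [0.5, -0.04, 0, 0, 0, -0.22],
  [0.75, -0.07, 0, 0, 0, -0.33],
  [1.0, -0.09, 0, 0, 0, -0.42],
])

```text
time_s: 1.1
position: [0.4403, -0.2783, 0.2407]
tcp_rot: [[0.0, 1.0, -0.001], [1.0, -0.0, 0.003], [0.003, -0.001, -1.0]]
force: [0.2, 0.1, 0.2]
opening: 0.602
```

```bash
python3 go.py '[[0.46,-0.08,0.2,125],[0.48,-0.08,0.22,130]]'
```

```text
t 1.1 p [ 440.3 -278.3  240.7] fix [-360.5 -160.4] ang 89.99 tilt [-0.  0.] F [0.19 0.12 0.25] Ff [ 0.22 -0.03] op 0.602
[0.46, -0.08, 0.2, 125] [0.9907, 0.0985, 0.2068, 0.0001, -0.0023, -0.389] 3.3
[0.48, -0.08, 0.22, 130] [0.9911, 0.1984, 0.1067, 0.0002, -0.0023, -0.4446] 3.7
```

Call:
carry_out([
  [0.25, 0.02, 0, 0, 0, -0.1],
  [0.5, 0.05, 0, 0, 0, -0.2],
  [0.75, 0.08, 0.05, 0, 0, -0.3],
  [1.0, 0.1, 0.1, 0, 0, -0.4],
])

```text
time_s: 1.6
position: [0.4604, -0.0766, 0.2211]
tcp_rot: [[-0.592, 0.806, -0.0], [0.806, 0.592, 0.003], [0.003, 0.002, -1.0]]
force: [0.9, 0.4, -0.6]
opening: 0.604
```

```bash
python3 go.py '[[0.46,0.1,0.16,157.85],[0.48,-0.08,0.22,130]]'
```

```text
t 1.6 p [460.4 -76.6 221.1] fix [-214.7  -19.7] ang 126.27 tilt [-0.  0.] F [ 0.91  0.42 -0.57] Ff [ 0.97 -0.26] op 0.604
[0.46, 0.1, 0.16, 157.85] [0.7121, 0.5203, 0.3085, 0.0015, -0.0016, -0.3509] 3.0
[0.48, -0.08, 0.22, 130] [-0.0718, 0.069, 0.0054, 0.0011, -0.0019, -0.0414] 0.3
```

Call:
carry_out([
  [0.18, 0.13, 0.08, 0, 0, -0.1],
  [0.36, 0.26, 0.15, 0, 0, -0.2],
  [0.53, 0.39, 0.23, 0, 0, -0.3],
  [0.71, 0.52, 0.31, 0.0015, -0.0016, -0.351],
])

```text
time_s: 2.1
position: [0.4602, 0.1009, 0.1591]
tcp_rot: [[-0.927, 0.374, 0.0], [0.374, 0.927, -0.0], [-0.0, 0.0, -1.0]]
force: [0.2, -0.3, -0.2]
opening: 0.599
```

```bash
python3 go.py '[[0.4439,0.2979,0.10,157.85],[0.4439,0.2979,0.021,157.85]]'
```

```text
t 2.1 p [460.2 100.9 159.1] fix [-99.9 115.7] ang 158.03 tilt [ 0. -0.] F [ 0.23 -0.31 -0.17] Ff [-0.02 -0.39] op 0.599
[0.4439, 0.2979, 0.1, 157.85] [0.4444, 0.8828, 0.2955, 0.0, 0.0003, 0.002] 3.3
[0.4439, 0.2979, 0.021, 157.85] [0.4445, 0.8828, 0.6905, 0.0, 0.0003, 0.002] 3.9
```

Call:
carry_out([
  [0.11, 0.22, 0.07, 0, 0, 0.001],
  [0.22, 0.44, 0.15, 0, 0, 0.002],
  [0.33, 0.66, 0.22, 0, 0, 0.002],
  [0.444, 0.883, 0.3, 0, 0, 0.002],
  [0.444, 0.883, 0.3, 0, 0, 0.002],
])

```text
time_s: 2.72
position: [0.4427, 0.3006, 0.0977]
tcp_rot: [[-0.928, 0.372, -0.001], [0.372, 0.928, -0.0], [0.001, -0.001, -1.0]]
force: [0.3, -0.6, 0.3]
opening: 0.601
```

```bash
python3 go.py '[[0.4439,0.2979,0.021,157.85]]'; python3 -c "
from h import *
im=bot.capture('scene');cv2.imwrite('pics/s1.png',cv2.resize(im[180:380,150:390],None,fx=3,fy=3))"
```

```text
t 2.73 p [442.7 300.6  97.7] fix [ 16.  279.3] ang 158.14 tilt [-0. -0.] F [ 0.26 -0.61  0.34] Ff [-0.2  -0.64] op 0.601
[0.4439, 0.2979, 0.021, 157.85] [-0.0111, -0.0099, 0.3837, -0.0005, -0.0006, 0.0032] 1.2
```

View pics/s1.png

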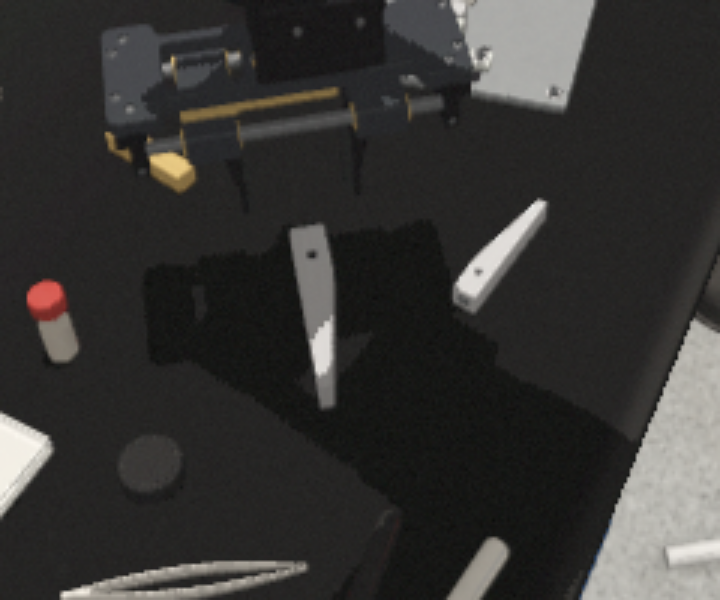

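The gripper stands over the big wedge's tail (crop 312,250), with one finger on each side of it.

Call:
carry_out([
  [-0.011, -0.01, 0.2, 0, 0, 0.003],
  [-0.011, -0.01, 0.32, 0, 0, 0.003],
  [-0.011, -0.01, 0.38, 0, 0, 0.003],
  [-0.011, -0.01, 0.38, 0, 0, 0.003],
])

```text
time_s: 3.28
position: [0.4442, 0.2953, 0.022]
tcp_rot: [[-0.925, 0.379, -0.002], [0.379, 0.925, -0.002], [0.002, -0.002, -1.0]]
force: [-1.2, -0.8, 0.2]
opening: 0.601
```

```bash
python3 go.py '[[0.4439,0.2979,0.021,157.85]]'
```

```text
t 3.27 p [444.2 295.3  22. ] fix [ 13.7 274.2] ang 157.7 tilt [-0. -0.] F [-1.16 -0.77  0.23] Ff [-1.38  0.16] op 0.601
[0.4439, 0.2979, 0.021, 157.85] [0.0063, 0.0117, 0.0048, -0.0015, -0.001, -0.0017] 0.0
```

Call:
carry_out([
  [0.006, 0.006, 0.003, 0, 0, -0.001],
  [0.006, 0.006, 0.003, 0, 0, -0.001],
])

```text
time_s: 3.52
position: [0.4441, 0.297, 0.0223]
tcp_rot: [[-0.926, 0.378, -0.001], [0.378, 0.926, -0.001], [0.0, -0.001, -1.0]]
force: [0.1, 0.1, -0.2]
opening: 0.599
```

```bash
python3 go.py '[[0.4439,0.2979,0.021,157.85]]'
```

```text
t 3.52 p [444.1 297.   22.3] fix [ 14.8 275.6] ang 157.79 tilt [-0. -0.] F [ 0.08  0.1  -0.22] Ff [0.13 0.02] op 0.599
[0.4439, 0.2979, 0.021, 157.85] [0.0026, 0.0038, 0.0063, -0.0007, -0.0002, -0.0006] 0.0
```

Call:
carry_out([
  [0.003, 0.003, 0.005, 0, 0, 0],
  [0.003, 0.003, 0.005, 0, 0, 0],
  [0.003, 0.003, 0.005, 0, 0, 0],
  [0.003, 0.003, 0.005, 0, 0, 0],
  [0.003, 0.003, 0.005, 0, 0, 0],
  [0.003, 0.003, 0.005, 0, 0, 0],
], jaw=-1)

```text
time_s: 4.28
position: [0.4437, 0.2977, 0.0213]
tcp_rot: [[-0.926, 0.378, -0.001], [0.378, 0.926, -0.001], [0.0, -0.001, -1.0]]
force: [0.4, -0.4, 1.3]
opening: 0.247
```

```bash
python3 go.py '[[0.4439,0.2979,0.13,157.85]]'
```

```text
t 4.28 p [443.7 297.7  21.3] fix [ 14.9 276.4] ang 157.8 tilt [-0. -0.] F [ 0.4  -0.42  1.33] Ff [ 0.03 -0.57] op 0.247
[0.4439, 0.2979, 0.13, 157.85] [-0.0004, 0.0005, -0.5437, -0.0008, -0.0003, -0.0006] 1.7
```

Call:
carry_out([
  [0, 0, -0.1, 0, 0, 0],
  [0, 0, -0.25, 0, 0, 0],
  [0, 0, -0.45, 0, 0, 0.05],
  [-0.03, -0.15, -0.54, 0, 0, 0.16],
  [-0.07, -0.3, -0.54, 0, 0, 0.27],
  [-0.1, -0.45, -0.54, 0, 0, 0.38],
  [-0.15, -0.6, -0.54, 0, 0, 0.49],
  [-0.2, -0.75, -0.54, 0, 0, 0.6],
])

```text
time_s: 5.28
position: [0.4235, 0.1429, 0.1292]
tcp_rot: [[-0.233, 0.972, -0.002], [0.972, 0.233, -0.001], [-0.001, -0.002, -1.0]]
force: [0.1, -1.0, -2.1]
opening: 0.248
```

```bash
python3 -c "
from go import *
p=F(-150,38.5,80);print(p);show();print(row(p,40.34))"
```

```text
[0.47 0.01 0.08]
t 5.28 p [423.5 142.9 129.2] fix [-100.7  171.5] ang 103.49 tilt [-0. -0.] F [ 0.13 -1.04 -2.14] Ff [-0.58 -0.88] op 0.248
([-0.7043, 0.0806, 0.2462, -0.0008, 0.0011, 0.7017], np.float64(5.9))
```

Call:
carry_out([
  [-0.12, 0.01, 0.02, 0, 0, 0.11],
  [-0.24, 0.02, 0.04, 0, 0, 0.22],
  [-0.36, 0.03, 0.06, 0, 0, 0.33],
  [-0.48, 0.05, 0.08, 0, 0, 0.44],
  [-0.6, 0.06, 0.12, 0, 0, 0.55],
  [-0.68, 0.075, 0.18, 0, 0, 0.65],
  [-0.704, 0.081, 0.246, -0.001, 0.001, 0.702],
  [-0.704, 0.081, 0.246, -0.001, 0.001, 0.702],
  [-0.704, 0.081, 0.246, -0.001, 0.001, 0.702],
])

```text
time_s: 6.4
position: [0.4716, 0.01, 0.08]
tcp_rot: [[0.762, 0.648, -0.001], [0.648, -0.762, 0.0], [-0.001, -0.0, -1.0]]
force: [0.8, -0.8, -3.0]
opening: 0.249
```

```bash
python3 -c "
from go import *
show();print(row(F(-150,38,31),40.34))
b={}
for n,(x0,y0,w,h) in (('top',(290,105,130,120)),('scene',(240,130,130,100))):
    im=bot.capture(n);cv2.imwrite(f'pics/{n}2.png',cv2.resize(im[y0:y0+h,x0:x0+w],None,fx=5,fy=5,interpolation=cv2.INTER_CUBIC))"
```

```text
t 6.4 p [471.6  10.   80. ] fix [-150.1   39. ] ang 40.39 tilt [-0.  0.] F [ 0.84 -0.76 -3.02] Ff [ 0.15 -1.12] op 0.249
([0.0004, 0.0052, 0.2451, -0.0003, 0.0003, 0.0006], np.float64(0.8))
```

View pics/top2.png

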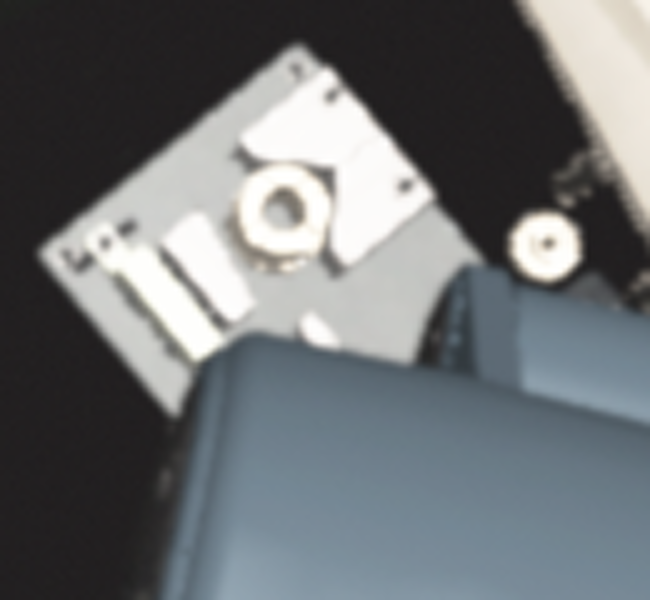

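View pics/scene2.png

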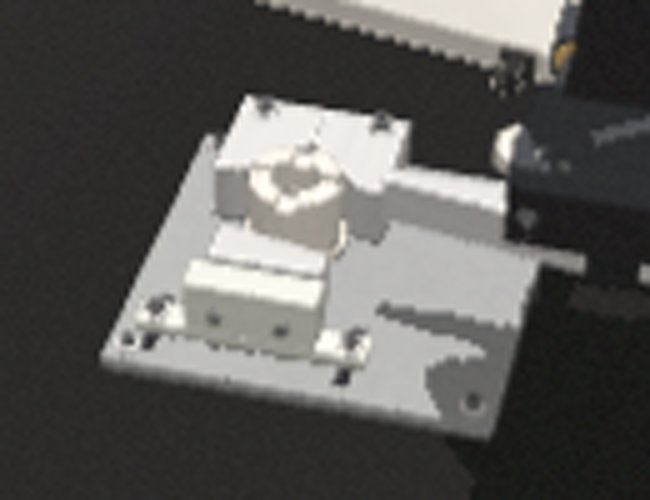

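```bash
python3 -c "
from go import *
print(toF(ray('top',np.array([[316,312],[340,345],[298,325],[302,338]])/5+[290,105]-.5,.0805)))"
```

```text
[[-49.44  28.91]
 [-68.06  30.18]
 [-48.86  39.14]
 [-54.62  41.57]]
```

Call:
carry_out([
  [0, 0.01, 0.12, 0, 0, 0],
  [0, 0.01, 0.24, 0, 0, 0],
  [0, 0.01, 0.247, 0, 0, 0],
  [0, 0.01, 0.247, 0, 0, 0],
])

```text
time_s: 7.0
position: [0.4735, 0.0087, 0.0315]
tcp_rot: [[0.761, 0.648, 0.001], [0.648, -0.761, -0.0], [0.001, 0.001, -1.0]]
force: [0.9, -0.5, -2.2]
opening: 0.251
```

```bash
python3 -c "
from go import *
show();print(row(F(-135,37,30.5),40.34))
im=bot.capture('top');x0,y0,w,h=290,105,130,120;cv2.imwrite('pics/top3.png',cv2.resize(im[y0:y0+h,x0:x0+w],None,fx=5,fy=5,interpolation=cv2.INTER_CUBIC))
im=bot.capture('scene');x0,y0,w,h=240,130,130,100;cv2.imwrite('pics/scene3.png',cv2.resize(im[y0:y0+h,x0:x0+w],None,fx=5,fy=5,interpolation=cv2.INTER_CUBIC))"
```

```text
t 7.0 p [473.5   8.7  31.5] fix [-149.4   36.8] ang 40.42 tilt [ 0. -0.] F [ 0.93 -0.5  -2.16] Ff [ 0.39 -0.98] op 0.251
([0.0721, -0.0009, 0.0051, 0.0006, -0.0004, 0.0009], np.float64(0.2))
```

View pics/top3.png

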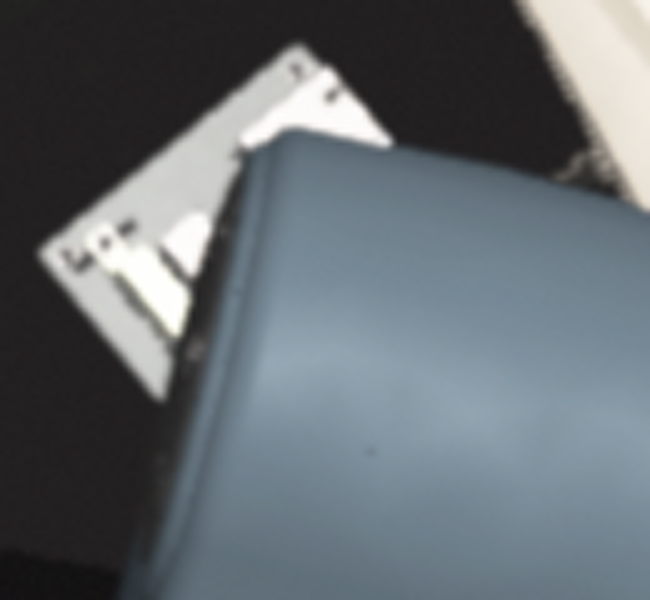

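View pics/scene3.png

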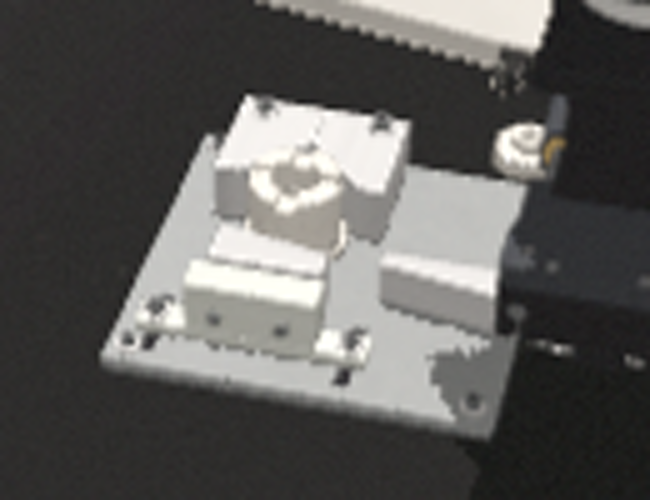

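```bash
python3 -c "
from go import *
c=lambda q:np.array(q)/5+[240,130]-.5
print(toF(ray('scene',c([[381,276],[389,253],[498,268]]),.0322)))
print('padtop edge',toF(ray('scene',c([[219,225],[328,252],[327,275]]),.036)))"
```

```text
[[-50.32  41.21]
 [-50.22  25.14]
 [-98.55  22.95]]
padtop edge [[ 26.48  29.96]
 [-25.06  35.73]
 [-28.4   50.88]]
```

Call:
carry_out([
  [0.04, 0, 0.003, 0, 0, 0.001],
  [0.08, 0, 0.003, 0, 0, 0.001],
  [0.12, 0, 0.003, 0, 0, 0.001],
  [0.16, 0, 0.003, 0, 0, 0.001],
  [0.18, 0, 0.003, 0, 0, 0.001],
  [0.18, 0, 0.003, 0, 0, 0.001],
])

```text
time_s: 7.85
position: [0.5015, 0.0321, 0.0312]
tcp_rot: [[0.762, 0.647, 0.002], [0.647, -0.762, -0.001], [0.001, 0.002, -1.0]]
force: [-0.4, -0.0, -3.4]
opening: 0.248
```

```bash
python3 -c "
from go import *
show();print(row(F(-102,37,30.5),40.34))"
```

```text
t 7.85 p [501.5  32.1  31.2] fix [-113.    36.6] ang 40.35 tilt [ 0. -0.] F [-0.4  -0.02 -3.38] Ff [-0.32  0.24] op 0.248
([0.0548, -0.0022, 0.0038, 0.0013, -0.0008, 0.0001], np.float64(0.2))
```

Call:
carry_out([
  [0.02, -0.001, 0.003, 0.001, -0.001, 0],
  [0.04, -0.001, 0.003, 0.001, -0.001, 0],
  [0.055, -0.001, 0.003, 0.001, -0.001, 0],
  [0.055, -0.001, 0.003, 0.001, -0.001, 0],
])

```text
time_s: 8.35
position: [0.5104, 0.0394, 0.0307]
tcp_rot: [[0.762, 0.647, 0.001], [0.647, -0.762, -0.001], [0.001, 0.001, -1.0]]
force: [0.8, -1.5, -3.0]
opening: 0.251
```

```bash
python3 -c "
from go import *
show();print(row(F(-98,37,30.5),40.34))
im=bot.capture('scene');x0,y0,w,h=240,130,130,100;cv2.imwrite('pics/scene4.png',cv2.resize(im[y0:y0+h,x0:x0+w],None,fx=5,fy=5,interpolation=cv2.INTER_CUBIC))"
```

```text
t 8.35 p [510.4  39.4  30.7] fix [-101.5   36.3] ang 40.34 tilt [ 0. -0.] F [ 0.79 -1.52 -3.03] Ff [-0.38 -1.67] op 0.251
([0.0174, -0.0035, 0.0011, 0.0008, -0.0003, 0.0], np.float64(0.1))
```

View pics/scene4.png

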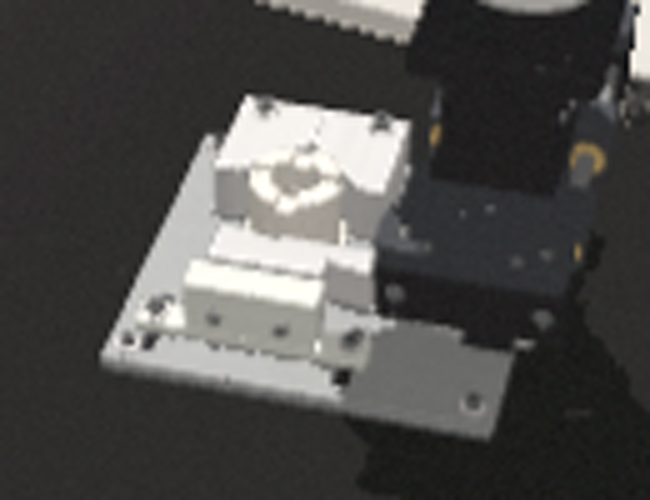

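Call:
carry_out([
  [0.01, 0, 0.001, 0, 0, 0],
  [0.015, 0, 0.001, 0, 0, 0],
  [0.015, 0, 0.001, 0, 0, 0],
])

```text
time_s: 8.78
position: [0.5129, 0.0411, 0.0306]
tcp_rot: [[0.762, 0.647, 0.002], [0.647, -0.762, -0.001], [0.001, 0.002, -1.0]]
force: [1.3, -2.8, -3.8]
opening: 0.25
```

```bash
python3 -c "
from go import *
show()"
```

```text
t 8.78 p [512.9  41.1  30.6] fix [-98.4  36. ] ang 40.33 tilt [ 0. -0.] F [ 1.31 -2.76 -3.77] Ff [-0.79 -2.95] op 0.25
```

Call:
carry_out([
  [0.005, 0.006, 0.001, 0, 0, 0],
  [0.015, 0.006, 0.001, 0, 0, 0],
  [0.015, 0.006, 0.001, 0, 0, 0],
])

```text
time_s: 9.15
position: [0.5159, 0.0424, 0.0303]
tcp_rot: [[0.762, 0.647, 0.002], [0.647, -0.762, -0.001], [0.001, 0.001, -1.0]]
force: [-0.1, 0.3, -2.7]
opening: 0.251
```

```bash
python3 -c "
from go import *
show()"
```

```text
t 9.15 p [515.9  42.4  30.3] fix [-95.3  35.1] ang 40.35 tilt [ 0. -0.] F [-0.15  0.28 -2.69] Ff [0.07 0.31] op 0.251
```

Call:
carry_out([
  [0.01, 0, 0.001, 0, 0, 0],
  [0.02, 0, 0.001, 0, 0, 0],
  [0.02, 0, 0.001, 0, 0, 0],
])

```text
time_s: 9.52
position: [0.5196, 0.045, 0.0302]
tcp_rot: [[0.762, 0.647, 0.003], [0.647, -0.762, -0.001], [0.002, 0.002, -1.0]]
force: [1.8, -0.1, -3.0]
opening: 0.252
```

```bash
python3 -c "
from go import *
show()"
```

```text
t 9.53 p [519.6  45.   30.2] fix [-90.8  34.7] ang 40.34 tilt [ 0. -0.] F [ 1.82 -0.08 -3.05] Ff [ 1.34 -1.24] op 0.252
```

Call:
carry_out([
  [0.01, 0.002, 0.001, 0, 0, 0],
  [0.02, 0.002, 0.001, 0, 0, 0],
  [0.02, 0.002, 0.001, 0, 0, 0],
])

```text
time_s: 9.9
position: [0.5234, 0.0473, 0.03]
tcp_rot: [[0.762, 0.647, 0.004], [0.647, -0.762, -0.001], [0.002, 0.003, -1.0]]
force: [1.0, -2.1, -3.2]
opening: 0.253
```

```bash
python3 -c "
from go import *
show()"
```

```text
t 9.9 p [523.4  47.3  30. ] fix [-86.5  34. ] ang 40.34 tilt [ 0. -0.] F [ 1.   -2.08 -3.19] Ff [-0.58 -2.23] op 0.253
```

Call:
carry_out([
  [-0.005, 0.001, 0.003, 0, 0, 0],
  [-0.005, 0.001, 0.005, 0, 0, 0],
  [-0.005, 0.001, 0.005, 0, 0, 0],
])

```text
time_s: 10.28
position: [0.5226, 0.0466, 0.0293]
tcp_rot: [[0.762, 0.647, 0.003], [0.647, -0.762, -0.001], [0.002, 0.003, -1.0]]
force: [-0.5, -0.0, 1.0]
opening: 0.25
```

```bash
python3 -c "
from go import *
show()"
```

```text
t 10.28 p [522.6  46.6  29.3] fix [-87.5  33.9] ang 40.34 tilt [ 0. -0.] F [-0.5  -0.05  0.98] Ff [-0.41  0.29] op 0.25
```

Call:
carry_out([
  [0, 0, 0, 0, 0, 0],
  [0, 0, 0, 0, 0, 0],
  [0, 0, 0, 0, 0, 0],
  [0, 0, 0, 0, 0, 0],
], jaw=0)

```text
time_s: 10.78
position: [0.5226, 0.0466, 0.0293]
tcp_rot: [[0.762, 0.647, 0.003], [0.647, -0.762, -0.001], [0.002, 0.003, -1.0]]
force: [-0.3, -0.4, 0.1]
opening: 0.49
```

Call:
carry_out([
  [0, 0, -0.1, 0, 0, 0],
  [0, 0, -0.25, 0, 0, 0],
  [0, 0, -0.45, 0, 0, 0],
  [-0.1, -0.15, -0.5, 0, 0, 0.05],
  [-0.1, -0.4, -0.5, 0, 0, 0.12],
  [-0.1, -0.65, -0.5, 0, 0, 0.2],
  [-0.1, -0.9, -0.5, 0, 0, 0.25],
])

```text
time_s: 11.65
position: [0.3896, 0.1718, 0.129]
tcp_rot: [[0.953, 0.303, 0.004], [0.303, -0.953, -0.0], [0.004, 0.002, -1.0]]
force: [0.2, 0.1, 0.2]
opening: 0.499
```

```bash
python3 -c "
from go import *
show()
for n,(x0,y0,w,h) in (('top',(290,105,130,120)),('scene',(240,130,130,100))):
    im=bot.capture(n);cv2.imwrite(f'pics/{n}5f.png',im);cv2.imwrite(f'pics/{n}5.png',cv2.resize(im[y0:y0+h,x0:x0+w],None,fx=5,fy=5,interpolation=cv2.INTER_CUBIC))"
```

```text
t 11.65 p [389.6 171.8 129. ] fix [-107.9  215.5] ang 17.63 tilt [ 0. -0.] F [0.17 0.13 0.21] Ff [ 0.21 -0.01] op 0.499
```

View pics/top5.png

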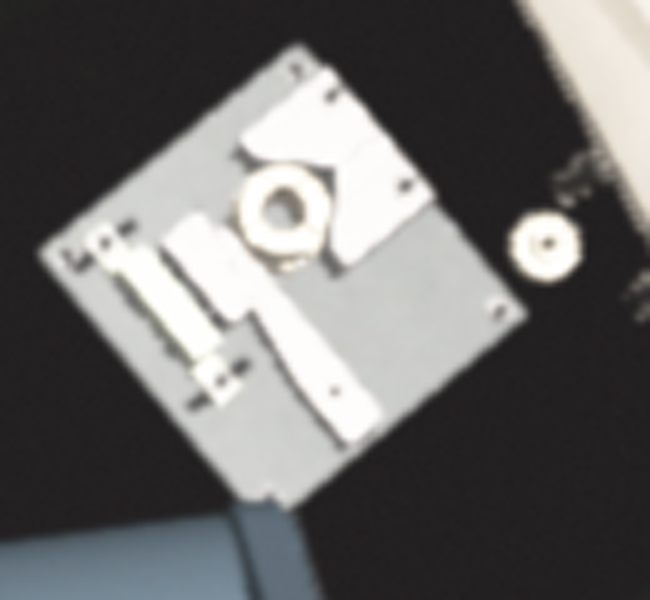

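View pics/scene5.png

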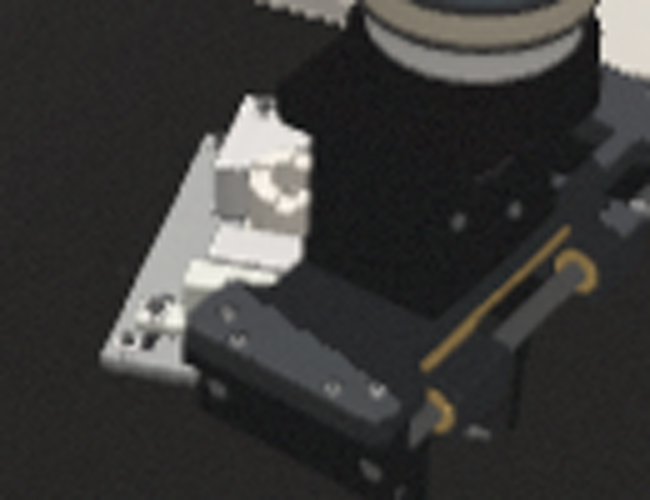

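```bash
python3 go.py '[[0.5836,0.3421,0.11,18.67]]'
```

```text
t 11.75 p [385.1 173.  128.6] fix [-110.5  219.3] ang 18.09 tilt [-0. -0.] F [-0.34  0.32 -0.06] Ff [-0.05  0.47] op 0.505
[0.5836, 0.3421, 0.11, 18.67] [1.2064, -0.4955, 0.0896, 0.0001, 0.0018, -0.0064] 4.2
```

Call:
carry_out([
  [0.25, -0.1, 0.0, 0, 0, 0],
  [0.5, -0.2, 0.02, 0, 0, 0],
  [0.75, -0.31, 0.04, 0, 0.002, -0.006],
  [1.0, -0.42, 0.06, 0, 0.002, -0.006],
])

```text
time_s: 12.25
position: [0.5511, 0.3156, 0.1159]
tcp_rot: [[0.947, 0.32, 0.001], [0.32, -0.947, -0.0], [0.001, 0.0, -1.0]]
force: [0.2, -0.3, 0.6]
opening: 0.499
```

```bash
python3 go.py '[[0.5836,0.3421,0.07,18.67]]'
```

```text
t 12.25 p [551.1 315.6 115.9] fix [108.3 220.5] ang 18.65 tilt [ 0. -0.] F [ 0.16 -0.29  0.55] Ff [-0.06 -0.32] op 0.499
[0.5836, 0.3421, 0.07, 18.67] [0.1961, -0.0739, 0.2297, 0.0003, -0.0007, -0.0002] 1.0
```

Call:
carry_out([
  [0.1, -0.04, 0.1, 0, 0, 0],
  [0.196, -0.074, 0.2, 0, 0, 0],
  [0.196, -0.074, 0.23, 0, 0, 0],
  [0.196, -0.074, 0.23, 0, 0, 0],
])

```text
time_s: 12.75
position: [0.5827, 0.3411, 0.0693]
tcp_rot: [[0.948, 0.32, -0.001], [0.32, -0.948, -0.001], [-0.001, 0.001, -1.0]]
force: [0.0, -1.1, -0.4]
opening: 0.503
```

```bash
python3 go.py '[[0.5836,0.3421,0.0207,18.67]]'; python3 -c "
from h import *
im=bot.capture('scene');cv2.imwrite('pics/s6.png',cv2.resize(im[180:300,140:290],None,fx=4,fy=4))"
```

```text
t 12.75 p [582.7 341.1  69.3] fix [148.9 219.5] ang 18.64 tilt [-0. -0.] F [ 0.02 -1.06 -0.38] Ff [-0.67 -0.82] op 0.503
[0.5836, 0.3421, 0.0207, 18.67] [0.0063, -0.0036, 0.2429, 0.0005, 0.0009, -0.0003] 0.8
```

View pics/s6.png

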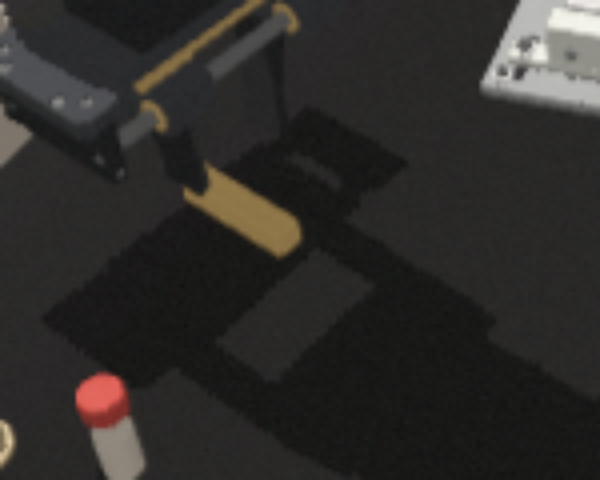

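The gripper straddles the drift (crop 245,210), and the red-capped vial (crop 105,420) is clear. Next it descends and grips.

Call:
carry_out([
  [0.006, -0.004, 0.12, 0, 0, 0],
  [0.006, -0.004, 0.22, 0, 0, 0],
  [0.006, -0.004, 0.242, 0, 0, 0],
  [0.006, -0.004, 0.242, 0, 0, 0],
])

```text
time_s: 13.3
position: [0.5837, 0.3422, 0.0216]
tcp_rot: [[0.948, 0.319, -0.0], [0.319, -0.948, -0.001], [-0.001, 0.001, -1.0]]
force: [-0.8, -0.0, 1.0]
opening: 0.503
```

```bash
python3 go.py '[[0.5836,0.3421,0.0207,18.67]]'
```

```text
t 13.3 p [583.7 342.2  21.6] fix [150.4 219.6] ang 18.63 tilt [-0. -0.] F [-0.77 -0.03  0.96] Ff [-0.6   0.48] op 0.503
[0.5836, 0.3421, 0.0207, 18.67] [-0.0008, 0.0001, 0.0045, 0.0004, 0.0004, -0.0005] 0.0
```

Call:
carry_out([
  [0, 0, 0.004, 0, 0, 0],
  [0, 0, 0.004, 0, 0, 0],
  [0, 0, 0.004, 0, 0, 0],
  [0, 0, 0.004, 0, 0, 0],
  [0, 0, 0.004, 0, 0, 0],
  [0, 0, 0.004, 0, 0, 0],
], jaw=-1)

```text
time_s: 14.05
position: [0.5839, 0.3422, 0.0211]
tcp_rot: [[0.948, 0.319, 0.0], [0.319, -0.948, -0.001], [-0.0, 0.001, -1.0]]
force: [0.2, -0.8, 2.2]
opening: 0.18
```

```bash
python3 -c "
from go import *
show()
for x in(-190,-160):
  p=F(x,34,90);print(p,row(p,40.34))"
```

```text
t 14.05 p [583.9 342.2  21.1] fix [150.6 219.5] ang 18.63 tilt [ 0. -0.] F [ 0.23 -0.79  2.22] Ff [-0.34 -0.76] op 0.18
[ 0.44 -0.02  0.09] ([-1.2391, 1.4921, -0.3431, 0.0005, 0.0002, -0.2412], np.float64(6.3))
[ 0.47 -0.    0.09] ([-1.0998, 1.4366, -0.3431, 0.0005, 0.0002, -0.2412], np.float64(5.9))
```

Call:
carry_out([
  [0, 0, -0.1, 0, 0, 0],
  [0, 0, -0.25, 0, 0, 0],
  [-0.1, 0.1, -0.35, 0, 0, 0],
  [-0.28, 0.32, -0.35, 0, 0, -0.05],
  [-0.46, 0.54, -0.35, 0, 0, -0.1],
  [-0.64, 0.76, -0.35, 0, 0, -0.15],
  [-0.8, 0.98, -0.35, 0, 0, -0.2],
])

```text
time_s: 14.92
position: [0.4944, 0.1041, 0.0924]
tcp_rot: [[0.801, 0.599, 0.002], [0.599, -0.801, -0.001], [0.001, 0.002, -1.0]]
force: [0.8, -0.6, -1.1]
opening: 0.177
```

```bash
python3 -c "
from go import *
show()
for x in(-165,):
  p=F(x,34,80);print(p,row(p,40.34))"
```

```text
t 14.93 p [494.4 104.1  92.4] fix [-71.8  96. ] ang 36.81 tilt [ 0. -0.] F [ 0.76 -0.59 -1.13] Ff [ 0.2  -0.94] op 0.177
[ 0.46 -0.    0.08] ([-0.4461, 0.338, 0.062, 0.001, -0.0004, -0.0392], np.float64(1.8))
```

Call:
carry_out([
  [-0.2, 0.1, 0, 0, 0, -0.02],
  [-0.36, 0.25, 0.03, 0, 0, -0.039],
  [-0.446, 0.338, 0.062, 0, 0, -0.039],
  [-0.446, 0.338, 0.062, 0, 0, -0.039],
  [-0.446, 0.338, 0.062, 0, 0, -0.039],
])

```text
time_s: 15.55
position: [0.4639, -0.0032, 0.0806]
tcp_rot: [[0.762, 0.647, 0.003], [0.647, -0.763, -0.001], [0.001, 0.002, -1.0]]
force: [0.0, 0.9, -0.5]
opening: 0.18
```

```bash
python3 -c "
from go import *
show()
p=F(-160,34,32);print(p,row(p,40.34))
for n,(x0,y0,w,h) in (('top',(290,105,130,120)),('scene',(240,130,130,100))):
    im=bot.capture(n);cv2.imwrite(f'pics/{n}7.png',cv2.resize(im[y0:y0+h,x0:x0+w],None,fx=5,fy=5,interpolation=cv2.INTER_CUBIC))"
```

```text
t 15.55 p [463.9  -3.2  80.6] fix [-164.4   34. ] ang 40.31 tilt [ 0. -0.] F [ 0.02  0.87 -0.48] Ff [0.58 0.66] op 0.18
[ 0.47 -0.    0.03] ([0.0217, -0.0007, 0.2431, 0.0015, -0.0009, -0.0003], np.float64(0.8))
```

View pics/top7.png

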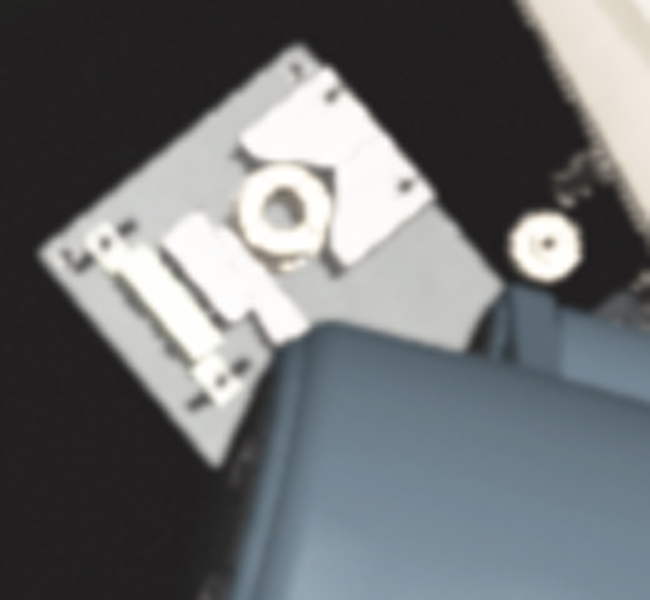

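View pics/scene7.png

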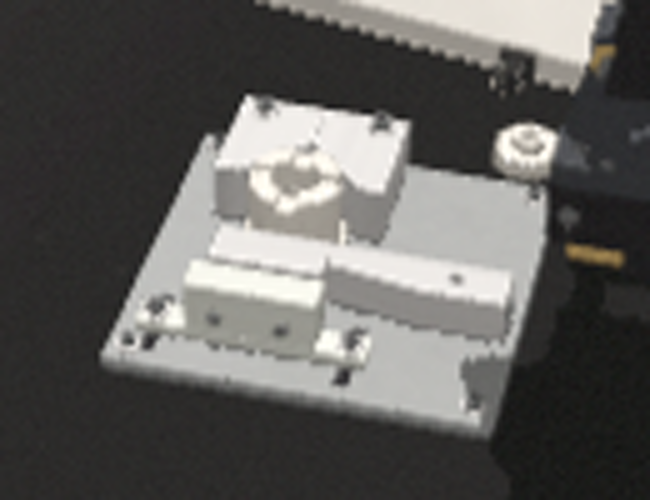

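Call:
carry_out([
  [0, 0, 0.12, 0, 0, 0],
  [0, 0, 0.22, 0.001, -0.001, 0],
  [0.01, 0, 0.242, 0.001, -0.001, 0],
  [0.02, 0, 0.242, 0.001, -0.001, 0],
  [0.02, 0, 0.242, 0.001, -0.001, 0],
  [0.02, 0, 0.242, 0.001, -0.001, 0],
])

```text
time_s: 16.4
position: [0.4674, -0.0, 0.0327]
tcp_rot: [[0.761, 0.648, 0.001], [0.648, -0.761, -0.001], [0.0, 0.002, -1.0]]
force: [0.5, -0.4, -1.2]
opening: 0.185
```

```bash
python3 -c "
from go import *
show()
p=F(-150,34,32);print(row(p,40.34))
n='scene';x0,y0,w,h=240,130,130,100
im=bot.capture(n);cv2.imwrite(f'pics/{n}8.png',cv2.resize(im[y0:y0+h,x0:x0+w],None,fx=5,fy=5,interpolation=cv2.INTER_CUBIC));show()"
```

```text
t 16.4 p [467.4  -0.   32.7] fix [-159.8   34.1] ang 40.42 tilt [ 0. -0.] F [ 0.5  -0.39 -1.23] Ff [ 0.13 -0.62] op 0.185
([0.0488, 0.0006, 0.0035, 0.0011, -0.0003, 0.0009], np.float64(0.2))
t 16.45 p [467.3  -0.1  32.6] fix [-159.9   34.1] ang 40.41 tilt [ 0. -0.] F [-0.03  0.01 -2.51] Ff [-0.01  0.03] op 0.181
```

View pics/scene8.png

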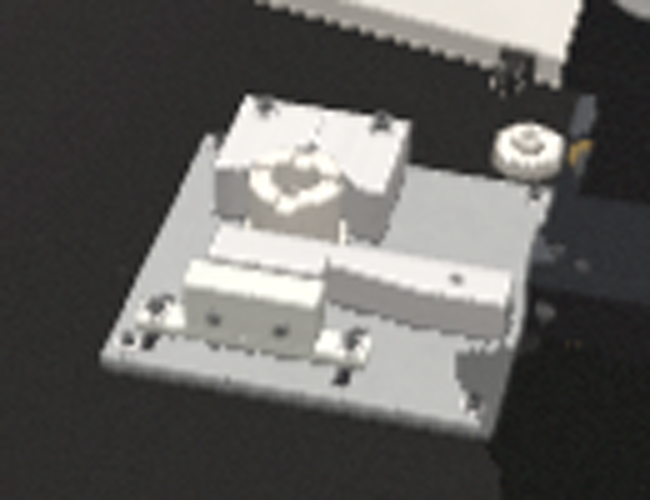

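Call:
carry_out([
  [0.02, 0, 0.003, 0, 0, 0.001],
  [0.04, 0, 0.003, 0, 0, 0.001],
  [0.06, 0, 0.003, 0, 0, 0.001],
  [0.07, 0, 0.003, 0, 0, 0.001],
  [0.07, 0, 0.003, 0, 0, 0.001],
])

```text
time_s: 17.08
position: [0.478, 0.0091, 0.032]
tcp_rot: [[0.762, 0.647, 0.001], [0.647, -0.762, -0.001], [0.0, 0.001, -1.0]]
force: [-0.2, 0.2, -1.9]
opening: 0.183
```

```bash
python3 -c "
from go import *
show()"
```

```text
t 17.07 p [478.    9.1  32. ] fix [-145.7   34.2] ang 40.34 tilt [ 0. -0.] F [-0.22  0.18 -1.94] Ff [-0.05  0.28] op 0.183
```

Now small steps of 1 mm towards contact.

Call:
carry_out([
  [0.005, 0, 0, 0, 0, 0],
  [0.01, 0, 0, 0, 0, 0],
  [0.015, 0, 0, 0, 0, 0],
  [0.02, 0, 0, 0, 0, 0],
  [0.02, 0, 0, 0, 0, 0],
])

```text
time_s: 17.7
position: [0.4808, 0.0117, 0.0319]
tcp_rot: [[0.762, 0.647, 0.001], [0.647, -0.762, -0.001], [-0.0, 0.001, -1.0]]
force: [-1.7, -0.5, -1.7]
opening: 0.184
```

```bash
python3 -c "
from go import *
show()"
```

```text
t 17.7 p [480.8  11.7  31.9] fix [-141.9   34.4] ang 40.34 tilt [ 0. -0.] F [-1.68 -0.49 -1.65] Ff [-1.6   0.72] op 0.184
```

Call:
carry_out([
  [0.005, 0, 0, 0, 0, 0],
  [0.01, 0, 0, 0, 0, 0],
  [0.015, 0, 0, 0, 0, 0],
  [0.015, 0, 0, 0, 0, 0],
])

```text
time_s: 18.2
position: [0.4833, 0.0137, 0.0319]
tcp_rot: [[0.762, 0.647, 0.001], [0.647, -0.762, -0.001], [0.0, 0.001, -1.0]]
force: [-0.3, -1.1, -0.8]
opening: 0.177
```

```bash
python3 -c "
from go import *
show()"
```

```text
t 18.2 p [483.3  13.7  31.9] fix [-138.7   34.4] ang 40.35 tilt [ 0. -0.] F [-0.28 -1.05 -0.75] Ff [-0.89 -0.62] op 0.177
```

Call:
carry_out([
  [0.005, 0, 0, 0, 0, 0],
  [0.01, 0, 0, 0, 0, 0],
  [0.015, 0, 0, 0, 0, 0],
  [0.02, 0, 0, 0, 0, 0],
  [0.02, 0, 0, 0, 0, 0],
])

```text
time_s: 18.82
position: [0.4865, 0.0164, 0.0319]
tcp_rot: [[0.762, 0.647, 0.001], [0.647, -0.762, -0.001], [0.0, 0.001, -1.0]]
force: [-1.7, -0.9, -1.3]
opening: 0.183
```

```bash
python3 -c "
from go import *
show()"
```

```text
t 18.82 p [486.5  16.4  31.9] fix [-134.6   34.3] ang 40.34 tilt [ 0. -0.] F [-1.75 -0.86 -1.31] Ff [-1.89  0.48] op 0.183
```

Call:
carry_out([
  [0.005, 0, 0, 0, 0, 0],
  [0.01, 0, 0, 0, 0, 0],
  [0.015, 0, 0, 0, 0, 0],
  [0.015, 0, 0, 0, 0, 0],
])

```text
time_s: 19.32
position: [0.4889, 0.0184, 0.0319]
tcp_rot: [[0.762, 0.647, 0.001], [0.647, -0.762, -0.001], [0.0, 0.001, -1.0]]
force: [-1.1, -1.5, -1.7]
opening: 0.18
```

```bash
python3 -c "
from go import *
show()"
```

```text
t 19.32 p [488.9  18.4  31.9] fix [-131.5   34.3] ang 40.35 tilt [ 0. -0.] F [-1.11 -1.47 -1.72] Ff [-1.8 -0.4] op 0.18
```

Call:
carry_out([
  [0.005, 0, 0, 0, 0, 0],
  [0.01, 0, 0, 0, 0, 0],
  [0.015, 0, 0, 0, 0, 0],
  [0.015, 0, 0, 0, 0, 0],
])

```text
time_s: 19.82
position: [0.4906, 0.0203, 0.0318]
tcp_rot: [[0.762, 0.648, -0.0], [0.648, -0.762, -0.001], [-0.001, 0.001, -1.0]]
force: [-3.5, -3.7, -2.4]
opening: 0.182
```

```bash
python3 -c "
from go import *
show()
n='scene';x0,y0,w,h=240,130,130,100
im=bot.capture(n);cv2.imwrite(f'pics/{n}9.png',cv2.resize(im[y0:y0+h,x0:x0+w],None,fx=5,fy=5,interpolation=cv2.INTER_CUBIC));show()"
```

```text
t 19.82 p [490.6  20.3  31.8] fix [-128.9   34.6] ang 40.36 tilt [-0. -0.] F [-3.53 -3.73 -2.38] Ff [-5.11 -0.56] op 0.182
t 19.88 p [490.6  20.3  31.8] fix [-129.    34.6] ang 40.35 tilt [-0. -0.] F [-2.82 -4.69 -1.14] Ff [-5.18 -1.75] op 0.183
```

View pics/scene9.png

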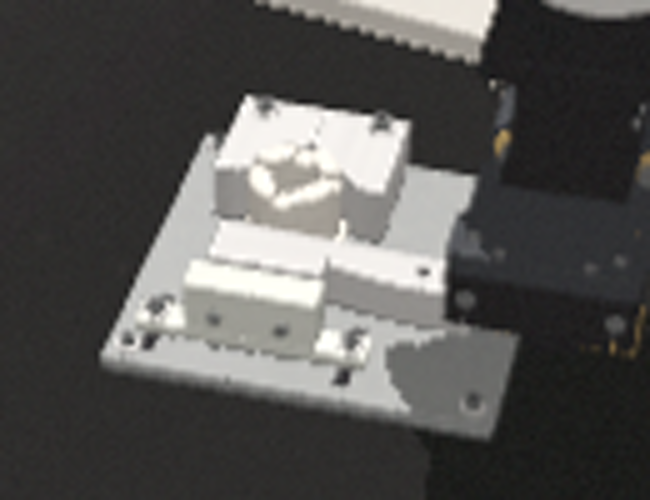

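Call:
carry_out([
  [0.005, 0, 0, 0, 0, 0],
  [0.01, 0, 0, 0, 0, 0],
  [0.01, 0, 0, 0, 0, 0],
  [0.01, 0, 0, 0, 0, 0],
])

```text
time_s: 20.38
position: [0.492, 0.0216, 0.0317]
tcp_rot: [[0.762, 0.648, -0.0], [0.648, -0.762, -0.001], [-0.001, 0.001, -1.0]]
force: [-3.3, -3.3, -1.8]
opening: 0.181
```

```bash
python3 -c "
from go import *
show()"
```

```text
t 20.38 p [492.   21.6  31.7] fix [-127.    34.6] ang 40.36 tilt [-0. -0.] F [-3.26 -3.28 -1.84] Ff [-4.61 -0.39] op 0.181
```

Call:
carry_out([
  [0.005, 0, 0, 0, 0, 0],
  [0.01, 0, 0, 0, 0, 0],
  [0.01, 0, 0, 0, 0, 0],
  [0.01, 0, 0, 0, 0, 0],
])

```text
time_s: 20.88
position: [0.4935, 0.0229, 0.0317]
tcp_rot: [[0.762, 0.647, -0.0], [0.647, -0.762, -0.001], [-0.001, 0.0, -1.0]]
force: [-2.8, -3.7, -1.5]
opening: 0.183
```

```bash
python3 -c "
from go import *
show()"
```

```text
t 20.88 p [493.5  22.9  31.7] fix [-125.    34.7] ang 40.35 tilt [-0. -0.] F [-2.77 -3.74 -1.48] Ff [-4.54 -1.06] op 0.183
```

Call:
carry_out([
  [0.005, 0, 0, 0, 0, 0],
  [0.01, 0, 0, 0, 0, 0],
  [0.01, 0, 0, 0, 0, 0],
  [0.01, 0, 0, 0, 0, 0],
])

```text
time_s: 21.38
position: [0.4944, 0.024, 0.0317]
tcp_rot: [[0.762, 0.648, -0.002], [0.648, -0.762, -0.001], [-0.002, -0.0, -1.0]]
force: [-3.7, -5.2, -1.7]
opening: 0.182
```

```bash
python3 -c "
from go import *
show()"
```

```text
t 21.38 p [494.4  24.   31.7] fix [-123.6   35. ] ang 40.36 tilt [-0. -0.] F [-3.72 -5.21 -1.69] Ff [-6.21 -1.56] op 0.182
```

Call:
carry_out([
  [0.004, 0.003, 0, 0, 0, 0],
  [0.008, 0.003, 0, 0, 0, 0],
  [0.008, 0.003, 0, 0, 0, 0],
  [0.008, 0.003, 0, 0, 0, 0],
])

```text
time_s: 21.88
position: [0.4948, 0.0244, 0.0316]
tcp_rot: [[0.762, 0.648, -0.004], [0.648, -0.762, -0.001], [-0.004, -0.002, -1.0]]
force: [-4.1, -6.7, -0.5]
opening: 0.182
```

```bash
python3 -c "
from go import *
show()"
```

```text
t 21.88 p [494.8  24.4  31.6] fix [-123.1   35. ] ang 40.38 tilt [-0. -0.] F [-4.12 -6.72 -0.49] Ff [-7.49 -2.46] op 0.182
```

Call:
carry_out([
  [0.005, 0.006, 0, 0, 0, 0],
  [0.01, 0.006, 0, 0, 0, 0],
  [0.01, 0.006, 0, 0, 0, 0],
  [0.01, 0.006, 0, 0, 0, 0],
])

```text
time_s: 22.38
position: [0.4952, 0.0247, 0.0315]
tcp_rot: [[0.761, 0.648, -0.008], [0.648, -0.761, -0.001], [-0.007, -0.005, -1.0]]
force: [-5.8, -5.6, 0.2]
opening: 0.178
```

```bash
python3 -c "
from go import *
show()"
```

```text
t 22.38 p [495.2  24.7  31.5] fix [-122.5   34.9] ang 40.4 tilt [-0.01 -0.  ] F [-5.84 -5.55  0.22] Ff [-8.05 -0.45] op 0.178
```

Call:
carry_out([
  [0.006, 0.003, 0, 0, 0, 0],
  [0.012, 0.003, 0, 0, 0, 0],
  [0.012, 0.003, 0, 0, 0, 0],
  [0.012, 0.003, 0, 0, 0, 0],
])

```text
time_s: 22.88
position: [0.4955, 0.0255, 0.0313]
tcp_rot: [[0.761, 0.649, -0.013], [0.649, -0.761, -0.001], [-0.01, -0.007, -1.0]]
force: [-5.8, -8.0, -0.9]
opening: 0.177
```

```bash
python3 -c "
from go import *
show();print(row(F(-120,34.7,31.7),40.34))"
```

```text
t 22.88 p [495.5  25.5  31.3] fix [-121.8   35.4] ang 40.44 tilt [-0.01 -0.  ] F [-5.78 -8.05 -0.9 ] Ff [-9.61 -2.39] op 0.177
([0.0091, 0.0034, -0.0023, -0.0047, 0.0065, 0.0011], np.float64(0.1))
```

Call:
carry_out([
  [0.006, 0.007, -0.001, -0.002, 0.004, 0.001],
  [0.013, 0.007, -0.001, -0.002, 0.004, 0.001],
  [0.013, 0.007, -0.001, -0.002, 0.004, 0.001],
  [0.013, 0.007, -0.001, -0.002, 0.004, 0.001],
])

```text
time_s: 23.38
position: [0.496, 0.0258, 0.0312]
tcp_rot: [[0.762, 0.648, -0.011], [0.648, -0.762, 0.001], [-0.008, -0.007, -1.0]]
force: [-5.8, -6.8, -1.1]
opening: 0.178
```

```bash
python3 -c "
from go import *
show();print(row(F(-120,34.7,31.7),40.34))"
```

```text
t 23.38 p [496.   25.8  31.2] fix [-121.2   35.3] ang 40.38 tilt [-0.01  0.  ] F [-5.83 -6.77 -1.14] Ff [-8.82 -1.39] op 0.178
([0.0062, 0.0029, -0.0025, -0.0048, 0.005, 0.0005], np.float64(0.1))
```

Call:
carry_out([
  [0.006, 0.006, -0.001, -0.002, 0.003, 0],
  [0.012, 0.006, -0.001, -0.002, 0.003, 0],
  [0.017, 0.006, -0.001, -0.002, 0.003, 0],
  [0.017, 0.006, -0.001, -0.002, 0.003, 0],
  [0.017, 0.006, -0.001, -0.002, 0.003, 0],
])

```text
time_s: 24.0
position: [0.4963, 0.0266, 0.031]
tcp_rot: [[0.761, 0.648, -0.012], [0.648, -0.761, 0.001], [-0.008, -0.009, -1.0]]
force: [-7.1, -9.5, -0.8]
opening: 0.177
```

```bash
python3 -c "
from go import *
show();print(row(F(-120,34.7,31.7),40.34))"
```

```text
t 24.0 p [496.3  26.6  31. ] fix [-120.5   35.7] ang 40.42 tilt [-0.01  0.  ] F [-7.07 -9.5  -0.75] Ff [-11.54  -2.67] op 0.177
([0.0025, 0.0049, -0.0035, -0.0054, 0.0054, 0.0009], np.float64(0.1))
```

Call:
carry_out([
  [-0.01, 0.003, -0.002, -0.004, 0.004, 0.001],
  [-0.02, 0.003, -0.003, -0.005, 0.005, 0.001],
  [-0.02, 0.003, -0.003, -0.005, 0.005, 0.001],
  [-0.02, 0.003, -0.003, -0.005, 0.005, 0.001],
])

```text
time_s: 24.5
position: [0.4944, 0.0237, 0.0318]
tcp_rot: [[0.762, 0.647, 0.001], [0.647, -0.762, 0.0], [0.0, 0.0, -1.0]]
force: [0.1, 0.1, -1.2]
opening: 0.184
```

```bash
python3 -c "
from go import *
show();print(row(F(-120,35,32),40.34))"
```

```text
t 24.5 p [494.4  23.7  31.8] fix [-123.8   34.7] ang 40.34 tilt [0. 0.] F [ 0.06  0.08 -1.24] Ff [0.1  0.02] op 0.184
([0.0192, -0.0016, -0.0011, 0.0002, -0.0003, -0.0], np.float64(0.1))
```

Call:
carry_out([
  [0.008, 0, 0, 0, 0, 0],
  [0.014, 0.001, 0, 0, 0, 0],
  [0.02, 0.002, 0, 0, 0.001, 0],
  [0.025, 0.003, 0, 0, 0.001, 0],
  [0.03, 0.004, 0, 0, 0.002, 0],
  [0.03, 0.004, 0, 0, 0.002, 0],
  [0.03, 0.004, 0, 0, 0.002, 0],
])

```text
time_s: 25.38
position: [0.4962, 0.0264, 0.0313]
tcp_rot: [[0.762, 0.648, -0.004], [0.648, -0.762, 0.002], [-0.002, -0.004, -1.0]]
force: [-5.4, -6.4, 0.0]
opening: 0.179
```

```bash
python3 -c "
from go import *
show()"
```

```text
t 25.38 p [496.2  26.4  31.3] fix [-120.7   35.6] ang 40.38 tilt [-0.  0.] F [-5.4  -6.41  0.03] Ff [-8.26 -1.39] op 0.179
```

Call:
carry_out([
  [0.014, 0.01, 0, 0, 0.003, 0],
  [0.017, 0.012, 0, 0, 0.003, 0],
  [0.02, 0.014, 0, 0, 0.003, 0],
  [0.022, 0.014, 0, 0, 0.003, 0],
  [0.022, 0.014, 0, 0, 0.003, 0],
])

```text
time_s: 26.0
position: [0.4963, 0.0266, 0.0307]
tcp_rot: [[0.761, 0.649, -0.012], [0.649, -0.761, 0.005], [-0.006, -0.011, -1.0]]
force: [-7.9, -8.1, 0.7]
opening: 0.181
```

```bash
python3 -c "
from go import *
show()"
```

```text
t 26.0 p [496.3  26.6  30.7] fix [-120.5   35.7] ang 40.45 tilt [-0.01  0.01] F [-7.87 -8.11  0.68] Ff [-11.25  -1.09] op 0.181
```

Call:
carry_out([
  [0.022, 0.013, -0.001, 0, 0.004, 0],
  [0.026, 0.015, -0.001, 0, 0.004, 0],
  [0.026, 0.015, -0.001, 0, 0.004, 0],
  [0.026, 0.015, -0.001, 0, 0.004, 0],
])

```text
time_s: 26.5
position: [0.4964, 0.027, 0.0301]
tcp_rot: [[0.76, 0.65, -0.02], [0.65, -0.76, 0.009], [-0.009, -0.02, -1.0]]
force: [-8.8, -9.5, 0.9]
opening: 0.184
```

```bash
python3 -c "
from go import *
show()
for n,(x0,y0,w,h) in (('scene',(240,130,130,100)),):
    im=bot.capture(n);cv2.imwrite(f'pics/{n}10.png',cv2.resize(im[y0:y0+h,x0:x0+w],None,fx=5,fy=5,interpolation=cv2.INTER_CUBIC))
show()"
```

```text
t 26.5 p [496.4  27.   30.1] fix [-120.1   36. ] ang 40.54 tilt [-0.02  0.01] F [-8.75 -9.47  0.86] Ff [-12.8   -1.55] op 0.184
t 26.55 p [496.4  27.   30.1] fix [-120.1   35.9] ang 40.53 tilt [-0.02  0.01] F [-8.7  -8.71  0.4 ] Ff [-12.27  -1.01] op 0.179
```

View pics/scene10.png

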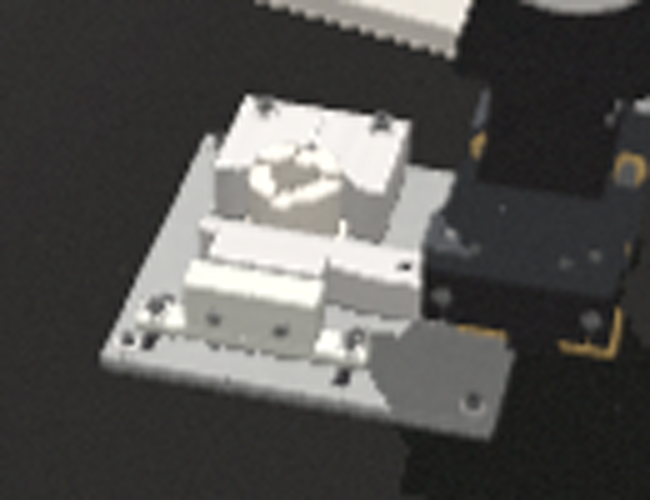

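Call:
carry_out([
  [-0.01, 0.003, -0.004, -0.004, 0.004, 0.001],
  [-0.02, 0.004, -0.008, -0.005, 0.005, 0.001],
  [-0.02, 0.006, -0.008, -0.005, 0.005, 0.001],
  [-0.02, 0.006, -0.008, -0.005, 0.005, 0.001],
])

```text
time_s: 27.05
position: [0.4949, 0.0235, 0.0319]
tcp_rot: [[0.761, 0.649, -0.007], [0.649, -0.761, 0.008], [-0.0, -0.011, -1.0]]
force: [-0.3, -0.4, -1.1]
opening: 0.177
```

```bash
python3 -c "
from go import *
show();print(row(F(-123.5,35,32),40.34))
for n,(x0,y0,w,h) in (('scene',(240,130,130,100)),):
    im=bot.capture(n);cv2.imwrite(f'pics/{n}11.png',cv2.resize(im[y0:y0+h,x0:x0+w],None,fx=5,fy=5,interpolation=cv2.INTER_CUBIC))"
```

```text
t 27.05 p [494.9  23.5  31.9] fix [-123.5   34.3] ang 40.44 tilt [-0.01  0.01] F [-0.28 -0.43 -1.07] Ff [-0.49 -0.14] op 0.177
([0.0001, -0.0037, -0.0006, -0.0069, 0.0001, 0.0011], np.float64(0.1))
```

Call:
carry_out([
  [0.008, 0, 0, -0.007, 0, 0.001],
  [0.014, 0, 0, -0.007, 0, 0.001],
  [0.02, 0.002, 0, -0.007, 0.001, 0.001],
  [0.026, 0.005, 0, -0.007, 0.002, 0.001],
  [0.032, 0.008, 0, -0.007, 0.003, 0.001],
  [0.036, 0.01, 0, -0.007, 0.003, 0.001],
  [0.036, 0.01, 0, -0.007, 0.003, 0.001],
  [0.036, 0.01, 0, -0.007, 0.003, 0.001],
])

```text
time_s: 28.1
position: [0.4969, 0.0262, 0.0312]
tcp_rot: [[0.761, 0.648, -0.007], [0.648, -0.761, 0.003], [-0.003, -0.007, -1.0]]
force: [-7.3, -7.2, 0.8]
opening: 0.18
```

```bash
python3 -c "
from go import *
show()"
```

```text
t 28.1 p [496.9  26.2  31.2] fix [-120.3   35. ] ang 40.42 tilt [-0.01  0.  ] F [-7.31 -7.2   0.83] Ff [-10.23  -0.76] op 0.18
```

Call:
carry_out([
  [0.018, 0.009, 0, 0, 0.003, 0],
  [0.022, 0.011, 0, 0, 0.003, 0],
  [0.026, 0.013, 0, 0, 0.004, 0],
  [0.026, 0.013, 0, 0, 0.004, 0],
])

```text
time_s: 28.6
position: [0.4968, 0.0269, 0.0305]
tcp_rot: [[0.76, 0.649, -0.015], [0.649, -0.76, 0.007], [-0.007, -0.015, -1.0]]
force: [-9.2, -9.4, 1.1]
opening: 0.179
```

```bash
python3 -c "
from go import *
show();bot.capture('top');show()"
```

```text
t 28.6 p [496.8  26.9  30.5] fix [-119.9   35.6] ang 40.5 tilt [-0.01  0.01] F [-9.19 -9.44  1.15] Ff [-13.12  -1.25] op 0.179
t 28.65 p [496.8  26.9  30.5] fix [-119.9   35.6] ang 40.5 tilt [-0.01  0.01] F [ -9.73 -10.09   2.03] Ff [-13.95  -1.39] op 0.184
```

Call:
carry_out([
  [-0.03, 0.003, -0.004, -0.007, 0.004, 0.001],
  [-0.1, 0.004, -0.008, -0.007, 0.005, 0.001],
  [-0.2, 0.004, -0.05, -0.007, 0.005, 0.001],
  [-0.25, 0, -0.2, -0.007, 0.005, 0.001],
  [-0.25, -0.1, -0.3, -0.007, 0.005, 0.001],
  [-0.25, -0.35, -0.3, -0.007, 0.005, 0.03],
  [-0.2, -0.6, -0.3, -0.007, 0.005, 0.08],
  [-0.15, -0.85, -0.3, -0.007, 0.005, 0.12],
])

```text
time_s: 29.65
position: [0.3637, 0.1365, 0.0939]
tcp_rot: [[0.871, 0.492, -0.0], [0.492, -0.871, 0.003], [0.001, -0.003, -1.0]]
force: [-0.6, -0.0, -0.7]
opening: 0.184
```

```bash
python3 -c "
from go import *
show();print(row([.5838,.3422,.09],18.63))
for n,(x0,y0,w,h) in (('top',(290,105,130,120)),('scene',(240,130,130,100))):
    im=bot.capture(n);cv2.imwrite(f'pics/{n}12.png',cv2.resize(im[y0:y0+h,x0:x0+w],None,fx=5,fy=5,interpolation=cv2.INTER_CUBIC))"
```

```text
t 29.65 p [363.7 136.5  93.9] fix [-150.4  205.3] ang 29.45 tilt [-0.  0.] F [-0.59 -0.04 -0.69] Ff [-0.47  0.35] op 0.184
([1.4639, -0.3543, 0.0222, -0.0017, -0.0006, 0.1202], np.float64(4.8))
```

View pics/top12.png

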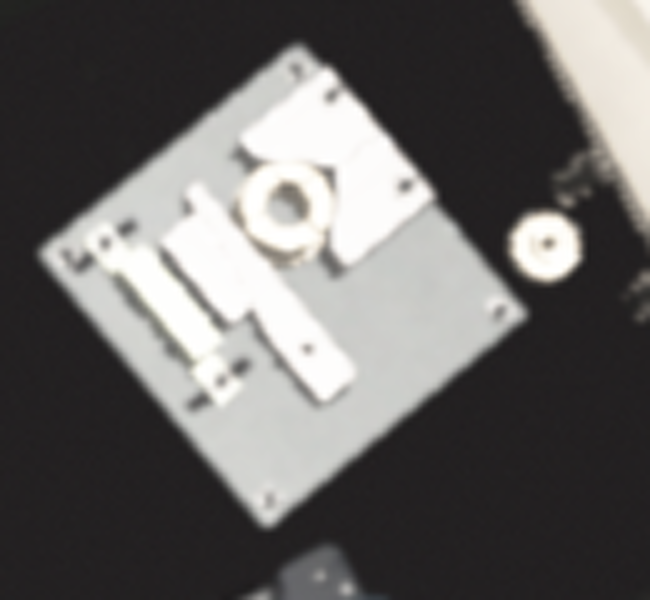

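View pics/scene12.png

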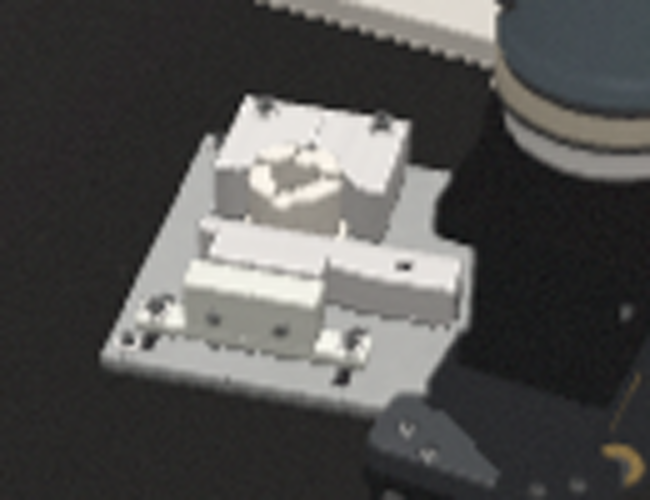

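Call:
carry_out([
  [0.25, 0, 0, 0, 0, 0.03],
  [0.5, -0.05, 0, 0, 0, 0.06],
  [0.75, -0.15, 0, 0, 0, 0.1],
  [1.0, -0.25, 0, -0.001, 0, 0.12],
])

```text
time_s: 30.25
position: [0.5093, 0.2815, 0.0938]
tcp_rot: [[0.945, 0.327, -0.005], [0.327, -0.945, 0.001], [-0.004, -0.003, -1.0]]
force: [0.5, -0.2, -0.7]
opening: 0.183
```

```bash
python3 -c "
from go import *
show();print(row([.5838,.3422,.04],18.63))"
```

```text
t 30.25 p [509.3 281.5  93.8] fix [ 54.4 221.5] ang 19.06 tilt [-0.01  0.  ] F [ 0.52 -0.18 -0.66] Ff [ 0.28 -0.47] op 0.183
([0.4523, -0.1646, 0.2674, -0.0018, 0.0027, 0.0048], np.float64(1.8))
```

Call:
carry_out([
  [0.2, -0.08, 0.02, -0.001, 0.002, 0.004],
  [0.4, -0.15, 0.1, -0.002, 0.003, 0.005],
  [0.452, -0.165, 0.2, -0.002, 0.003, 0.005],
  [0.452, -0.165, 0.267, -0.002, 0.003, 0.005],
  [0.452, -0.165, 0.267, -0.002, 0.003, 0.005],
  [0.452, -0.165, 0.267, -0.002, 0.003, 0.005],
])

```text
time_s: 31.0
position: [0.5835, 0.3415, 0.0406]
tcp_rot: [[0.948, 0.319, 0.0], [0.319, -0.948, -0.0], [0.0, 0.0, -1.0]]
force: [-0.1, 0.9, -0.3]
opening: 0.18
```

```bash
python3 -c "
from go import *
show();print(row([.5838,.3422,.0215],18.63))
im=bot.capture('scene');cv2.imwrite('pics/s13.png',cv2.resize(im[180:300,140:290],None,fx=4,fy=4,interpolation=cv2.INTER_CUBIC))"
```

```text
t 31.0 p [583.5 341.5  40.6] fix [149.8 219.3] ang 18.58 tilt [ 0. -0.] F [-0.06  0.91 -0.28] Ff [0.54 0.73] op 0.18
([0.0026, -0.003, 0.0957, 0.0002, -0.0002, -0.0006], np.float64(0.3))
```

View pics/s13.png

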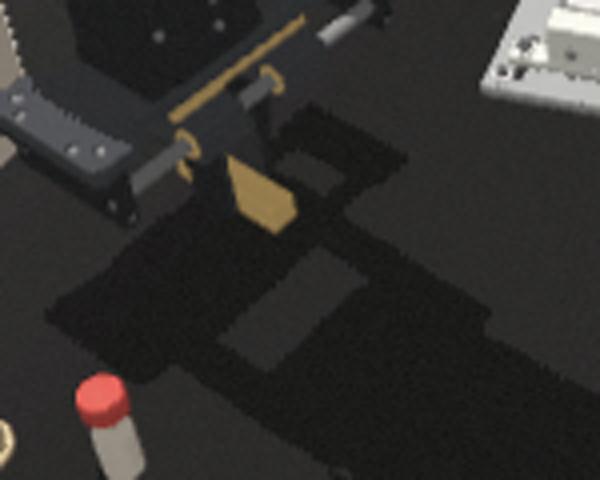

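```bash
python3 -c "
from go import *
im=bot.capture('scene');cv2.imwrite('pics/s14.png',cv2.resize(im[205:250,180:230],None,fx=12,fy=12,interpolation=cv2.INTER_CUBIC))
im=bot.capture('top');cv2.imwrite('pics/t14.png',cv2.resize(im[110:210,180:300],None,fx=5,fy=5,interpolation=cv2.INTER_CUBIC))"
```

```text
(no output)
```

View pics/s14.png

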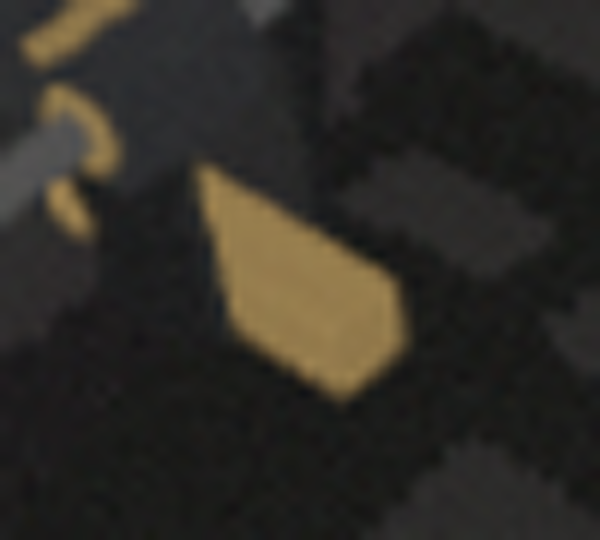

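View pics/t14.png

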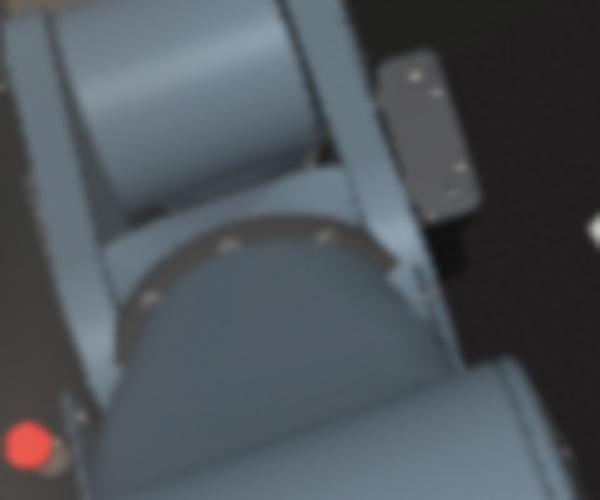

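```bash
python3 -c "
from go import *
s=bot.read_state();p=s['position'];Rm=np.array(s['tcp_rot'])
for sx in(-1,1):
  for sy in(-1,1):
    for sz in(-1,1):
      q=p+Rm@np.array([sx*.035,sy*.008,.0131+sz*.008]);print(sx,sy,sz,((proj('scene',q)[0]+.5-[180,205])*12).round(0))"
```

```text
-1 -1 -1 [328. 341.]
-1 -1 1 [342. 407.]
-1 1 -1 [397. 284.]
-1 1 1 [410. 350.]
1 -1 -1 [ 32. 158.]
1 -1 1 [ 49. 225.]
1 1 -1 [102. 105.]
1 1 1 [118. 171.]
```

The drift's rear-end corners at (345,400), (405,345) and (392,285) match a level, unslipped bar to about 0.5 px, so I can lay it down.

Call:
carry_out([
  [0.002, -0.003, 0.05, 0, 0, 0],
  [0.002, -0.003, 0.085, 0, 0, 0],
  [0.002, -0.003, 0.095, 0, 0, 0],
  [0.002, -0.003, 0.097, 0, 0, 0],
  [0.002, -0.003, 0.097, 0, 0, 0],
])

```text
time_s: 31.78
position: [0.5844, 0.3429, 0.0217]
tcp_rot: [[0.948, 0.319, 0.002], [0.319, -0.948, 0.0], [0.002, 0.0, -1.0]]
force: [-0.3, -0.1, -2.2]
opening: 0.182
```

```bash
python3 -c "
from go import *
show()"
```

```text
t 31.77 p [584.4 342.9  21.7] fix [151.4 219.8] ang 18.6 tilt [0. 0.] F [-0.26 -0.06 -2.22] Ff [-0.24  0.13] op 0.182
```

Call:
carry_out([
  [0, 0, 0.004, 0, 0, 0],
  [0, 0, 0.004, 0, 0, 0],
])

```text
time_s: 32.02
position: [0.5846, 0.343, 0.0212]
tcp_rot: [[0.948, 0.319, 0.002], [0.319, -0.948, 0.001], [0.003, 0.0, -1.0]]
force: [0.9, 0.1, 0.1]
opening: 0.179
```

Call:
carry_out([
  [0, 0, 0, 0, 0, 0],
  [0, 0, 0, 0, 0, 0],
  [0, 0, 0, 0, 0, 0],
  [0, 0, 0, 0, 0, 0],
], jaw=0)

```text
time_s: 32.52
position: [0.5846, 0.343, 0.0212]
tcp_rot: [[0.948, 0.319, 0.003], [0.319, -0.948, 0.001], [0.003, 0.0, -1.0]]
force: [0.7, 0.6, 0.0]
opening: 0.48
```

Call:
carry_out([
  [0, 0, -0.1, 0, 0, 0],
  [0, 0, -0.25, 0, 0, 0],
  [0, 0, -0.5, 0, 0, 0],
  [-0.2, 0, -0.7, 0, 0, 0],
  [-0.45, 0, -0.8, 0, 0, 0],
  [-0.7, 0, -0.8, 0, 0, 0],
  [-0.9, 0, -0.8, 0, 0, 0],
  [-0.9, 0, -0.8, 0, 0, 0],
])

```text
time_s: 33.52
position: [0.41, 0.2845, 0.182]
tcp_rot: [[0.947, 0.32, 0.0], [0.32, -0.947, -0.0], [0.0, 0.0, -1.0]]
force: [0.3, 0.9, 0.6]
opening: 0.498
```

```bash
python3 -c "
from go import *
show()
for n in('top','scene'): cv2.imwrite(f'pics/{n}15.png',bot.capture(n))"
```

```text
t 33.52 p [410.  284.5 182. ] fix [-19.3 288.2] ang 18.65 tilt [ 0. -0.] F [0.35 0.87 0.61] Ff [0.83 0.44] op 0.498
```

View pics/scene15.png

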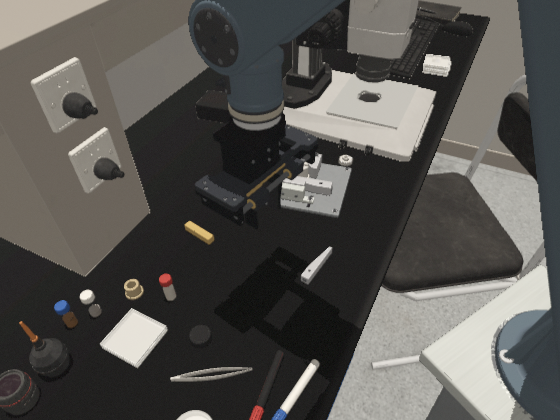

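View pics/top15.png

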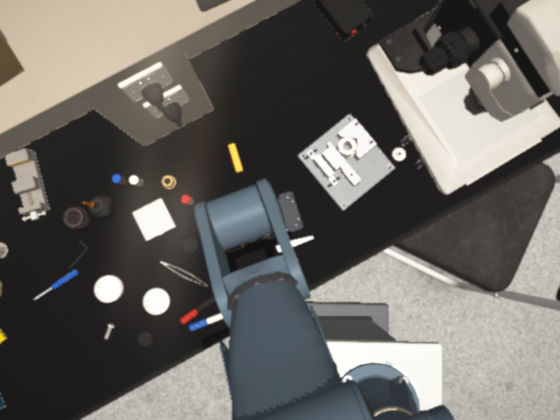

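```bash
python3 -c "
from h import *
a=cv2.imread('pics/top12.png').astype(int);im=cv2.imread('pics/top15.png');b=cv2.resize(im[105:225,290:420],None,fx=5,fy=5,interpolation=cv2.INTER_CUBIC).astype(int)
print(abs(a-b)[:480].max(), abs(a-b)[:480].mean())
bot.hand_in()"
```

```text
112 4.36242094017094
the job is handed in; nothing more can be done
```

```bash
python3 -c "
import cv2,numpy as np
a=cv2.imread('pics/top12.png',0);b=cv2.resize(cv2.imread('pics/top15.png',0)[105:225,290:420],None,fx=5,fy=5,interpolation=cv2.INTER_CUBIC)
for (x,y,w,h) in((255,300,110,110),(230,150,110,120),(500,200,90,90)):
  p=lambda i:(i[y:y+h,x:x+w]>228).astype(np.float32)
  print(cv2.phaseCorrelate(a[y:y+h,x:x+w].astype(np.float32),b[y:y+h,x:x+w].astype(np.float32)))"
```

```text
((0.0313388297518884, -0.02412542990745692), 0.9770850480927361)
((-0.014623527450616791, 0.008591003113494367), 0.9816996068424648)
((0.0015045643816335996, -0.027518008995485843), 0.9890017846189899)
```

The rotor is clamped in the V-block, the wedge is tight, and the drift is back flat at its old place on the bench. I handed the job in at about 33.6 s.

- **Wedge:** I set the larger wedge into the slot thin end first, straight face to the rotor, and let it go slack on the plate.
- **Driving:** I pushed the wedge in with the drift in small, slow steps rather than sharp taps, which also pushed the rotor home. It bit from about 6 N. The last in-line push read 13.1 to 14.0 N, slightly over the 12 N asked, with about 1.3 N sideways.
- **Tightness:** The tool gained about 0.2 mm between the last two pushes of 12 N or more. The arm was also bending and tilting under load, so I could not tell whether the wedge crept at all in that.
- **Last checks:** Comparing top pictures from after the last push and after laying down the drift, the wedge, rotor and gear moved less than 0.04 px at 5x zoom. A plain difference of the same two pictures did not agree so well: mean 4.4 grey levels, largest 112. I put that down to shadow and lighting but did not confirm it.
- **Bystanders:** By eye in the last pictures, the gear and the vials are where they started. The dust cap is too in the scene view, and the arm was clear of everything.

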